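# Weigh the recycling basket of old spectacles

### The job

The old spectacles for recycling go out by weight: with the basket still standing on the bench, put the last loose pair (red) into it beside the green pair. Then hang the basket by its blue bail on the hook of the dial scale, let it down slowly so that the hook and pointer do not jump, and leave it hanging free and level with the pointer at rest. Leave the customer's brown pair in its tray and everything else on the bench where it is.

Things in the scene. Friction and masses are not known exactly. Their poses are not given: they have to be found in the camera images.
- red_specs: Loose pair to add: folded red spectacles with lenses, 134 mm long (x), 29 mm deep (y), 41 mm high, 32 g, upright on rims and temple tips. Origin: middle of the underside, z up; lenses on the -y face, temples along the +y face at 28 to 34 mm height. A pinch across the depth 30 mm above the underside holds it, at the middle or 40 mm to either side.
- red_specs_mid (a point): Centre of the red spectacles, 20 mm above their underside.
- basket: Open wire basket, outside 188 mm (x) by 132 mm (y), 48 mm high; walls 4 mm, floor 4 mm thick; 270 to 490 g. Origin: middle of the underside, z up. A rigid blue bail spans it in the plane x = 0, legs at y = +-64 mm. The green pair takes the +y half; free room at y below +25 mm. Spectacles are longer than the half beside the bail: slide them in under its bar, held at the rear end.
- bail_mid (a point): Middle of the bail's straight top bar, on its centre line, 152 mm above the basket's underside. Round rod of 8 mm; the bar is level, along the basket's y from -54 to +54 mm, then slopes down to the legs. Axes as the basket's.
- green_specs: Folded green spectacles of the same size as the red ones, already standing in the basket, along its x, centre about 44 mm to +y of its middle, underside 4 mm above the basket's; they stay in the basket.
- green_specs_mid (a point): Centre of the green spectacles, 20 mm above their underside.
- scale: Dial spring scale on a grey bench stand, fixed. Origin: on the bench straight under the hook's axis; -x is its front, z up. Base plate 12 mm thick, x = -50 to 200 mm, y = +-75 mm; post 30 mm square at x = 155 mm, 620 mm high; green housing 150 mm across, 50 mm thick, lowest point 402 mm up; red pointers on both faces turn with the load.
- scale_hook (a joint): Downward travel of the sprung hook: 0 when empty, stop at 0.042 m. Spring 245 N/m (about 40 mm for 1 kg), lightly damped; the loaded basket draws it down about 13 to 23 mm.
- hook_seat (a point): Where the centre line of an 8 mm bar rests in the hook, on its axis, 242 mm above the bench when empty; moves with the hook. The hook is a J of 6 mm rod in the scale's x-z plane, open to its front (-x), gap 22 mm; J's back at x = +14 mm. From 43 to 68 mm above the seat the back slants to x = 0, then a straight rod runs up to the housing.
- hook_tip (a point): End of the hook's tip, 20 mm in front (-x) of the seat and 17 mm above it (+3 mm of rod): a bar with its centre 35 to 42 mm above the seat passes over it. The hand must miss the rod above: hold the bar 25 to 45 mm to one side of its middle and lean the hand back, away from the scale.
- job_tray: Clear tray 110 x 170 x 40 mm at the back with a customer's spectacles in it; bystander. Origin: middle of the underside.
- customer_specs: Dark brown folded spectacles in the clear tray, same size as the red; bystander, leave in place.
- screwdriver: Orange-handled screwdriver 170 mm, lying; bystander.
- cleaner: White spray bottle, 52 mm across, 150 mm high; bystander.
- screw_jar: Small jar of screws, 48 mm across, 50 mm high; bystander.
- lens_blank: Round glass lens blank, 70 mm across, 15 mm high; bystander.
- lens_box: Cardboard lens box 90 x 130 x 40 mm; bystander.
- pen_mug: Yellow mug, 76 mm across, 90 mm high; bystander.
There are look-alikes about, which are no part of the job. Leave any purple look-alike of the basket alone.

How it is judged:
On the way, in this order (a step that is already met when the one before it is completed fails the run):
1. the red pair is in the basket beside the green pair and let go, the basket standing on the bench (x of red_specs_mid in the frame of basket between -0.075 and 0.075 m and y of red_specs_mid in the frame of basket between -0.058 and 0.058 m and z of red_specs_mid in the frame of basket below 0.045 m and contact force between the fingers and red_specs below 0.1 N and height (world z) of basket below 0.012 m), for 0.2 s.
2. the basket's bail is in the hook and the scale carries the basket (distance between bail_mid and hook_seat below 0.022 m and value of joint scale_hook above 0.009 m and height (world z) of basket above 0.03 m), for 0.2 s.
At the end, for the whole second after the job is handed in: The basket hangs in the hook (bar within 22 mm of the seat), 30 mm or more above the bench, tilt under 0.2 rad, slower than 0.06 m/s; hook down over 9 mm and slower than 0.01 m/s; red and green pairs inside the basket; hand off (all of step 2 and velocity of joint scale_hook between -0.01 and 0.01 m/s and angle between basket's own z axis and vertical below 0.2 rad and linear speed of basket below 0.06 m/s and contact force between basket and scale above 2 N and contact force between the fingers and basket below 0.1 N and x of red_specs_mid in the frame of basket between -0.075 and 0.075 m and y of red_specs_mid in the frame of basket between -0.058 and 0.058 m and z of red_specs_mid in the frame of basket between 0 and 0.045 m and x of green_specs_mid in the frame of basket between -0.075 and 0.075 m and y of green_specs_mid in the frame of basket between -0.058 and 0.058 m and z of green_specs_mid in the frame of basket between 0 and 0.045 m); the robot touches nothing.
It fails at once if the load is let fall on the hook or jerked: the hook runs down or flies up faster than 0.13 m/s (velocity of joint scale_hook above 0.13 m/s or velocity of joint scale_hook below -0.13 m/s).
It fails at once if a bystander is moved more than 30 mm (distance of any of job_tray, customer_specs, screwdriver, cleaner, screw_jar, lens_blank, lens_box, pen_mug from where it was at the start of the episode above 0.03 m).
It also fails if it takes over 69 s, if anything falls off the work surface, if the arm or the gripper's body presses on something with over 40 N, if the wrist force passes 120 N, or if a joint passes its speed limit or range.

### The arm

A 6-joint arm with a two-finger parallel gripper is mounted at the origin on the work surface. World frame = base frame: x ahead of the robot, y to its left, z up, the work surface at z = 0. Lengths are in m, angles in rad, forces in N, time in s.
With the tool pointing down it reaches from about 0.3 to 0.875 m from the base axis. Payload 6.4 kg.
Tool frame: the origin (TCP) lies on the mounting face of the last link; the fingertips stand 173 mm ahead of it and the grasp point (between the pads) lies 155 mm ahead of it (ctrl.grip_point_offset is the distance from the TCP to the grasp point, in m); z points along the fingers, y is the line along which they close (so a half turn about z gives the same grasp; the last joint's range is limited). The gripper opens to 85 mm and grips with 20 to 120 N. Pads are 22 mm wide; open, the fingers measure 114 mm over their backs; the gripper's body (76 mm by 85 mm) begins 54 mm behind the grasp point. The pads swing forward as they close: fully open they stand 13 mm farther back than shut.
Start: joints at [1.003, 0.181, 1.607, -0, 1.354, -0.206], TCP at [0.204, 0.538, 0.405] pointing down, gripper open.
Joint ranges: [-2.99, 2.99], [-0.89, 2.07], [0.3, 2.58], [-1.14, 4.28], [0, 2.63], [-3.12, 3.12]. Speed limits (rad/s): [2.57, 2.57, 3.01, 3.14, 3.14, 3.14].

### API

Orientations are given as a unit quaternion [w, x, y, z].
In Python, from bench import status, imaging, ctrl, models gives the robot as it stands.
- The arm moves only by the tool send_rows, never from a script. Its argument "commands" is a list that holds one entry, the list of rows, each a list of 6 numbers: the shift along the tool's x, y, z normalised to -1 to 1, where 1 is 3 cm, then the turn, a rotation vector about the tool's x, y, z normalised to -1 to 1, where 1 is 0.1 rad. A call has 1 to 8 rows; each row shifts and turns the commanded pose from where the row before left it, along the tool's axes as they then stand; what a row does not reach is not made up. A row lasts 1/12 s, in which the tool goes at most 41.7 mm and 7.16 degrees, less where a joint would pass 70% of its speed; a pose out of reach is approached as far as the arm can. A call with a number of a shift or a turn outside -1 to 1 is refused whole. A call with a gripper value outside its range is refused whole. "jaw" is the opening, from 0 (shut) to 1 (fully open), set as the call begins (left out, the last holds). The fingers move at their own pace and stop on an object; the grip force is fixed at half the most. Time passes only in rows, so rows that do not move let the fingers close. It gives the time, the measured TCP pose, the force, the opening and the grip force at its end, in the units of the state.
- status.get_obs(): the state, without advancing time (a new reading comes with each control period).
- imaging.camera(name): name is "side" or "top"; returns a dict with "image" (480x640x3 uint8, blue, green, red), "depth" (480x640 float32, m along the optical axis (not along the pixel's ray), 0 where there is no reading), "mtx" (3x3 intrinsics, pixels), "k1" (the pictures are not rectified: a ray, as slopes to the right and down, at radius r is drawn at 1 + k1 r^2 times it, then the intrinsics apply), "pose" (4x4, takes a point from camera to world coordinates). Camera axes: x right, y down, z forward; pixel columns grow to the right and rows downward; lengths in m; the calibration is good to about 2 mm. A picture is of the moment at which its call begins.
- ctrl.hand_in(): hands the job in; it is judged then, once.
Trained networks look in a picture, given as the dict that the camera call returned (one of the last four; its "shot" number tells which), for a name from the list of things; names that differ only in an ending like _2 or _b are one class to them, and where a whole thing is asked for, a point or a joint stands for the part that bears it (a point fixed in the world has none). Each returns a list of dicts, best first, with "confidence" (0 to 1); they miss things now and then, are a little off and sometimes report something else, mostly with a low value. They report only what shows in the picture. A call takes as long as a camera call. They do not tell look-alikes from the thing itself.
- models.recognise(picture, name): "centre" ([column, row] in pixels, amid what is visible of it).
- models.regions_of(picture, name): "region" (480x640 bool, what is visible of it) and "centre" ([column, row] in pixels, amid what is visible of it).
The state is a dict: "time_s": time; "q": joint angles; "dq": joint speeds; "joint_efforts": joint torques, N m; "eef_pos": TCP position; "eef_rot": TCP orientation; "wrist_force": force on the tool from outside, world axes, zero at the start; "torque": the same for the moment, N m; "opening": opening from 0.0 (shut) to 1.0 (fully open); "grasp_force": force on a finger pad.
Only numpy, scipy, OpenCV 4.12 (cv2) and the standard library are available. Lean on these libraries where they do the work, as an engineer would, in place of code of your own. Each camera call takes 0.05 s, during which the arm holds its last target. There are 200 camera calls.

## Working session

There is one attempt and no reset: what is moved stays moved. The work goes in short steps, Python scripts to look and compute and a tool call to move; the robot and the scene stay as the last step left them, time stands still between calls to the robot, and variables do not carry over. Pictures are saved under pics/ and viewed, at most 10 in all, crops included, and the job is handed in when it is done.

Besides the shell and the picture viewer there is one more tool, called after "Emit:" by a JSON object that holds its "api" and its "payload", one argument or row to a line. send_rows: Moves the arm, as the interface text tells. Its arguments: {"type":"object","properties":{"commands":{"type":"array"},"jaw":{"type":"number"}},"required":["commands"]}

```bash
mkdir -p pics; ls; cat > h.py <<'E'
import numpy as np, cv2
from bench import status, imaging, ctrl, models
from scipy.spatial.transform import Rotation as R
def world(p, uv, depth=None, z=None):
    uv=np.atleast_2d(np.asarray(uv,float)); K=p["mtx"]
    d=np.array([(uv[:,0]-K[0,2])/K[0,0],(uv[:,1]-K[1,2])/K[1,1]]).T
    s=d.copy()
    for _ in range(8): s=d/(1+p["k1"]*(s**2).sum(1,keepdims=True))
    T=np.asarray(p["pose"]); ray=np.c_[s,np.ones(len(s))]
    if z is not None:
        w=ray@T[:3,:3].T; t=(z-T[2,3])/w[:,2]; return T[:3,3]+w*t[:,None]
    if depth is None: depth=p["depth"][uv[:,1].astype(int),uv[:,0].astype(int)]
    return (ray*np.reshape(depth,(-1,1)))@T[:3,:3].T+T[:3,3]
def region_pts(p,reg):
    v,u=np.nonzero(reg&(p["depth"]>0)); return world(p,np.c_[u,v])
def rot():
    q=status.get_obs()["eef_rot"]; return R.from_quat([q[1],q[2],q[3],q[0]])
E
python3 - <<'E'
from h import *
o=status.get_obs(); print({k:np.round(v,3) for k,v in o.items()}, ctrl.grip_point_offset)
ps={}
for c in ("top","side"):
    p=imaging.camera(c); ps[c]=p; cv2.imwrite(f"pics/{c}0.png",p["image"])
    print(c,np.round(p["pose"],3).tolist(),np.round(p["mtx"],1).tolist(),p["k1"])
    for n in ["red_specs","basket","bail_mid","green_specs","scale","hook_seat","hook_tip","customer_specs","screwdriver","cleaner","screw_jar","lens_blank","lens_box","pen_mug","job_tray"]:
        for r in models.regions_of(p,n)[:3]:
            if r["confidence"]<.3: continue
            w=region_pts(p,r["region"])
            if len(w): print(c,n,round(r["confidence"],2),np.round(r["centre"]),len(w),"med",np.round(np.median(w,0),3),"lo",np.round(np.percentile(w,2,axis=0),3),"hi",np.round(np.percentile(w,98,axis=0),3))
E
```

```text
pics
{'time_s': np.float64(0.0), 'q': array([ 1.003,  0.182,  1.608,  0.   ,  1.354, -0.206]), 'dq': array([-0.   , -0.001,  0.001,  0.001, -0.   , -0.001]), 'joint_efforts': array([ 0.0000e+00, -4.4489e+01, -3.5133e+01, -1.0000e-03,  9.0000e-03,
       -0.0000e+00]), 'eef_pos': array([0.203, 0.538, 0.404]), 'eef_rot': array([-0.   ,  0.18 ,  0.984, -0.001]), 'wrist_force': array([-0.457,  0.004,  0.128]), 'torque': array([-0.038,  0.007,  0.058]), 'grasp_force': np.float64(0.0), 'opening': np.float64(1.003)} 0.1547
top [[0.046, -0.975, 0.216, 0.254], [-0.999, -0.045, 0.01, 0.002], [-0.0, -0.216, -0.976, 1.546], [0.0, 0.0, 0.0, 1.0]] [[583.2, 0.0, 317.5], [0.0, 583.2, 234.4], [0.0, 0.0, 1.0]] -0.06173250402551808
top red_specs 0.72 [325. 251.] 246 med [0.55  0.    0.034] lo [ 0.47  -0.031 -0.006] hi [0.596 0.026 0.045]
top basket 0.93 [427. 254.] 1161 med [ 0.541 -0.264  0.027] lo [ 0.442 -0.332 -0.004] hi [ 0.635 -0.192  0.158]
top basket 0.91 [426. 159.] 1378 med [ 0.807 -0.271  0.011] lo [ 0.705 -0.379 -0.005] hi [ 0.905 -0.171  0.159]
top bail_mid 0.59 [420. 249.] 1555 med [ 0.54
[... 3556 characters left out ...]
464 -0.001] hi [0.631 0.515 0.151]
side screw_jar 0.68 [208. 196.] 216 med [ 0.437 -0.483  0.036] lo [ 0.373 -0.538  0.   ] hi [ 0.452 -0.47   0.054]
side lens_blank 0.53 [179. 227.] 293 med [ 0.581 -0.485  0.013] lo [ 0.541 -0.527  0.001] hi [ 0.611 -0.455  0.02 ]
side lens_box 0.76 [442. 265.] 1307 med [0.329 0.339 0.039] lo [0.263 0.267 0.004] hi [0.375 0.401 0.044]
side lens_box 0.44 [254. 241.] 263 med [ 0.53  -0.228  0.037] lo [ 0.445 -0.252  0.001] hi [ 0.583 -0.196  0.092]
side pen_mug 0.9 [495. 310.] 1075 med [0.438 0.528 0.054] lo [0.379 0.491 0.005] hi [0.46  0.573 0.09 ]
side job_tray 0.6 [277. 318.] 2037 med [ 0.729 -0.004  0.009] lo [ 0.672 -0.087 -0.   ] hi [0.783 0.081 0.042]
```

View pics/top0.png

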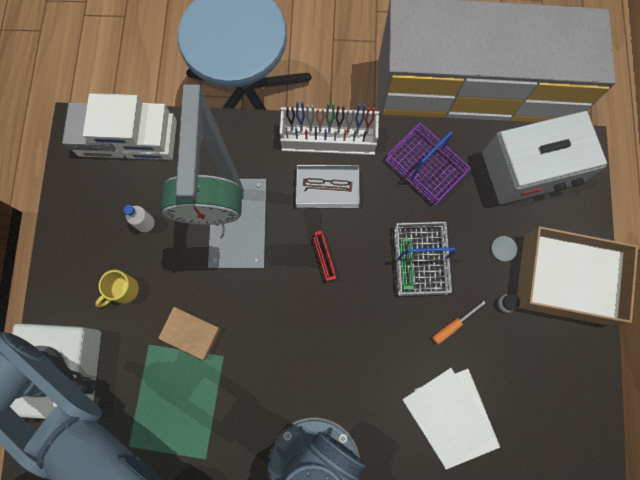

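View pics/side0.png

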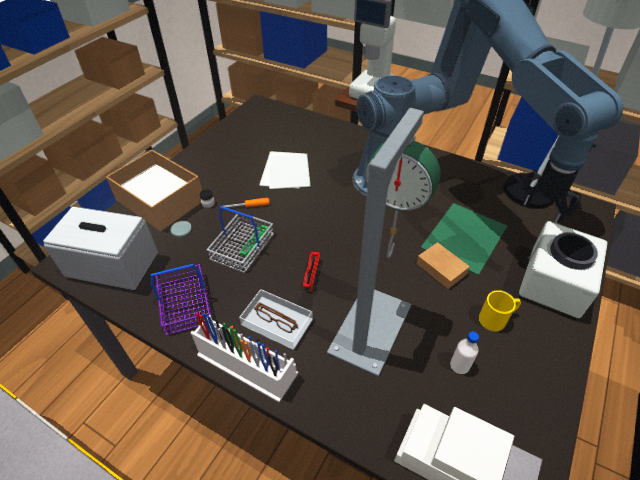

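Top view: grey basket holding the green pair at (423,258). The purple basket at (428,163) is the look-alike, so I leave it alone. The red pair is at (325,256), the only loose red one. The scale's hook is at about (221,231), opening toward the robot. Next I fit the poses and confirm with one crop.

```bash
cat > fit.py <<'E'
from h import *
def rect(xy):
    (c,s,a)=cv2.minAreaRect(xy.astype(np.float32)*1000); return np.round(c,1),np.round(s,1),round(a,2)
def allpts(p):
    v,u=np.mgrid[:480,:640]; uv=np.c_[u.ravel(),v.ravel()]
    return uv,world(p,uv),cv2.cvtColor(p["image"],cv2.COLOR_BGR2HSV).reshape(-1,3),p["depth"].ravel()>0
def box(w,lo,hi): return np.all((w>lo)&(w<hi),axis=1)
E
python3 - <<'E'
from fit import *
for c in ("top","side"):
    p=imaging.camera(c); uv,w,hsv,ok=allpts(p); h,s,v=hsv.T.astype(int)
    rim=ok&box(w,[.42,-.36,.040],[.66,-.16,.056])&(s<70)&(v>70)
    print(c,"rim",rim.sum(),rect(w[rim][:,:2]),np.round(w[rim].mean(0),4))
    b=ok&box(w,[.42,-.36,.10],[.66,-.16,.2])&(h>100)&(h<130)&(s>100)
    top=b&(w[:,2]>.14); q=w[top]; print("bail",b.sum(),top.sum(),"mean",q.mean(0).round(4),"lo",q.min(0).round(4),"hi",q.max(0).round(4),"dir",np.linalg.svd(q-q.mean(0))[2][0].round(3))
    red=ok&box(w,[.44,-.06,.0],[.64,.06,.06])&((h<8)|(h>172))&(s>120)
    for lo,hi in((.0,.06),(.022,.036),(.036,.06)):
        m=red&(w[:,2]>lo)&(w[:,2]<hi); print("red",lo,m.sum(),rect(w[m][:,:2]))
    g=ok&box(w,[.42,-.36,.02],[.66,-.16,.06])&(h>45)&(h<85)&(s>120); print("green",g.sum(),rect(w[g][:,:2]))
    pl=ok&box(w,[.4,.1,.006],[.8,.35,.02])&(s<60)&(v>60); print("plate",pl.sum(),rect(w[pl][:,:2]),w[pl].min(0).round(3),w[pl].max(0).round(3))
    hk=ok&box(w,[.48,.19,.21],[.6,.28,.39]); print("hook",hk.sum())
    for z in np.arange(.22,.38,.012):
        m=hk&(abs(w[:,2]-z)<.006)
        if m.sum(): print(round(z,3),m.sum(),w[m].mean(0).round(4),w[m][:,0].min().round(3),w[m][:,0].max().round(3))
    f=ok&box(w,[.47,.12,.42],[.6,.33,.6]); q=w[f]
    if c=="top":
        n=np.linalg.svd(q[(q[:,0]<.53)]-q[q[:,0]<.53].mean(0))[2][2]; print("face normal",n.round(3))
        a=cv2.resize(p["image"][225:290,300:350],None,fx=7,fy=7,interpolation=cv2.INTER_CUBIC)
        b2=cv2.resize(p["image"][215:303,385:462],None,fx=5.17,fy=5.17,interpolation=cv2.INTER_CUBIC)
        H=max(a.shape[0],b2.shape[0]); f2=lambda i:cv2.copyMakeBorder(i,0,H-i.shape[0],0,0,cv2.BORDER_CONSTANT)
        cv2.imwrite("pics/crop.png",np.hstack([f2(a),f2(b2)]))
E
```

```text
top rim 429 (array([ 538.1, -261.9]), array([191.1, 134.8]), 4.46) [ 0.5381 -0.2599  0.0475]
bail 176 154 mean [ 0.5368 -0.2587  0.1542] lo [ 0.5293 -0.3201  0.14  ] hi [ 0.5435 -0.1997  0.1631] dir [ 0.074 -0.997  0.018]
red 0.0 352 (array([537.6,  -1.7]), array([142. ,  31.5]), 19.41)
red 0.022 155 (array([533.9,  -0.9]), array([134.7,  27.6]), 19.26)
red 0.036 108 (array([532.3,  -1.5]), array([132.2,  27.6]), 19.42)
green 93 (array([ 522.5, -218.7]), array([129.6,  26.5]), 4.61)
plate 3618 (array([600., 224.]), array([247.5, 398.7]), 89.6) [0.4   0.1   0.006] [0.799 0.349 0.02 ]
hook 44
0.232 8 [0.5444 0.2342 0.2356] 0.537 0.551
0.244 16 [0.5416 0.234  0.2426] 0.529 0.554
0.256 11 [0.5349 0.2338 0.2557] 0.52 0.555
0.268 3 [0.5232 0.2335 0.2627] 0.522 0.524
0.316 5 [0.537  0.2335 0.3187] 0.536 0.539
0.328 1 [0.5351 0.2304 0.3234] 0.535 0.535
face normal [-0.998 -0.041  0.044]
side rim 254 (array([ 535.1, -262.2]), array([191.7, 138.9]), 5.03) [ 0.5533 -0.2591  0.0479]
bail 143 98 mean [ 0.5366 -0.2594  0.1544] lo [ 0.5274 -0.3198  0.1401] hi [ 0.545  -0.2008  0.1617] dir [ 0.076 -
[... 254 characters left out ...]
ay([137.8,  25.9]), 3.04)
plate 3312 (array([589.4, 207.4]), array([314.1, 203.3]), 2.49) [0.428 0.107 0.006] [0.746 0.315 0.02 ]
hook 177
0.232 4 [0.5403 0.2325 0.237 ] 0.534 0.546
0.244 19 [0.5379 0.2323 0.2441] 0.527 0.557
0.256 18 [0.5398 0.2321 0.256 ] 0.519 0.56
0.268 12 [0.5496 0.2322 0.2677] 0.522 0.561
0.28 6 [0.5573 0.2332 0.2789] 0.556 0.558
0.292 15 [0.5545 0.2326 0.2919] 0.549 0.559
0.304 15 [0.547  0.2326 0.3045] 0.542 0.554
0.316 11 [0.5451 0.2334 0.3179] 0.542 0.548
0.328 29 [0.5446 0.2323 0.3283] 0.533 0.55
0.34 9 [0.5432 0.2322 0.339 ] 0.542 0.545
0.352 11 [0.5427 0.2321 0.352 ] 0.54 0.545
0.364 9 [0.5438 0.2323 0.3652] 0.542 0.545
0.376 9 [0.543  0.2327 0.3745] 0.539 0.545
```

View pics/crop.png

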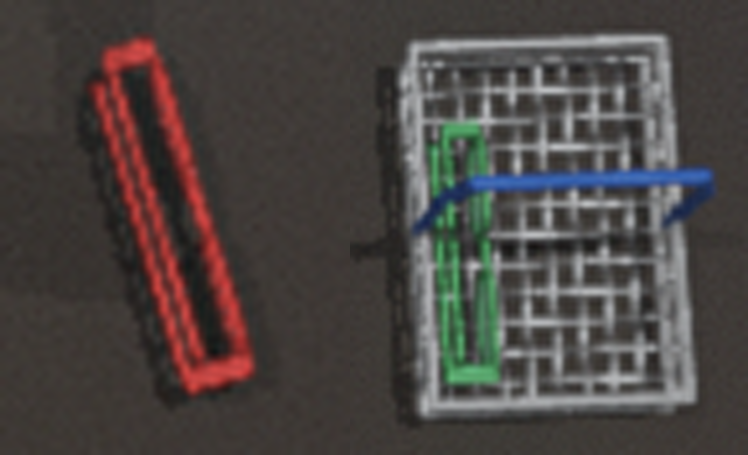

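The crop confirms the red pair (yaw about 19°) and the grey basket with the green pair on its +y side (yaw about 4.4°). Now I plan the approach to the red pair, gripping 40 mm from its middle at the end near the robot, with a slight lean.

```bash
cat > plan.py <<'E'
from h import *
from scipy.spatial.transform import Slerp
G=ctrl.grip_point_offset
def Rspec(yaw,L):   # close along object y, lean back to object -x
    X=np.array([np.cos(yaw),np.sin(yaw),0]);Y=np.array([-X[1],X[0],0]);Z=np.array([0,0,1.])
    z=np.sin(L)*X-np.cos(L)*Z; return R.from_matrix(np.c_[np.cross(Y,z),Y,z])
def Rbail(yaw,L):   # close across the bar (object y)
    X=np.array([np.cos(yaw),np.sin(yaw),0]);Z=np.array([0,0,1.])
    z=np.sin(L)*X-np.cos(L)*Z; y=np.cos(L)*X+np.sin(L)*Z; return R.from_matrix(np.c_[np.cross(y,z),y,z])
def now():
    o=status.get_obs(); return np.array(o["eef_pos"]),rot()
def plan(wps,start=None):
    """wps: list of (grasp point, Rot, rows). Prints rows."""
    p,r=start or now()
    for g,r1,n in wps:
        p1=np.array(g)-G*r1.as_matrix()[:,2]
        s=Slerp([0,1],R.concatenate([r,r1])); out=[]
        for k in range(n):
            a,b=s(k/n),s((k+1)/n)
            out.append(np.r_[a.inv().apply((p1-p)/n)/.03,(a.inv()*b).as_rotvec()/.1])
        out=np.round(out,2); print("max",abs(out).max()); print(str(out.tolist()).replace(" ",""))
        p,r=p1,r1
def where(): 
    p,r=now(); o=status.get_obs(); print("t",round(o["time_s"],2),"grasp",np.round(p+G*r.as_matrix()[:,2],4),"q",np.round(o["q"],2),"F",np.round(o["wrist_force"],1),"open",round(o["opening"],3),"gf",round(o["grasp_force"],1))
BAS=np.array([.537,-.2605,0]); BY=np.radians(4.4)
def bas(x,y,z): c,s=np.cos(BY),np.sin(BY); return BAS+[c*x-s*y,s*x+c*y,z]
E
python3 - <<'E'
from plan import *
ya=np.radians(19.4); g=np.array([.534,-.0025,0])-.04*np.array([np.cos(ya),np.sin(ya),0])
r=Rspec(ya,np.radians(20)); print(g)
plan([(g+[-.05,.05,.15],r,24),(g+[0,0,.07],r,8),(g+[0,0,.029],r,6)])
E
```

```text
[ 0.49627109 -0.01578645  0.        ]
max 0.77
[[-0.51,-0.58,0.15,-0.05,-0.14,-0.29],[-0.49,-0.6,0.16,-0.05,-0.14,-0.29],[-0.47,-0.61,0.16,-0.05,-0.14,-0.29],[-0.45,-0.63,0.16,-0.05,-0.14,-0.29],[-0.43,-0.64,0.17,-0.05,-0.14,-0.29],[-0.41,-0.65,0.17,-0.05,-0.14,-0.29],[-0.38,-0.66,0.17,-0.05,-0.14,-0.29],[-0.36,-0.68,0.17,-0.05,-0.14,-0.29],[-0.34,-0.69,0.17,-0.05,-0.14,-0.29],[-0.32,-0.7,0.17,-0.05,-0.14,-0.29],[-0.3,-0.71,0.18,-0.05,-0.14,-0.29],[-0.27,-0.72,0.18,-0.05,-0.14,-0.29],[-0.25,-0.73,0.18,-0.05,-0.14,-0.29],[-0.23,-0.73,0.18,-0.05,-0.14,-0.29],[-0.2,-0.74,0.17,-0.05,-0.14,-0.29],[-0.18,-0.75,0.17,-0.05,-0.14,-0.29],[-0.15,-0.75,0.17,-0.05,-0.14,-0.29],[-0.13,-0.76,0.17,-0.05,-0.14,-0.29],[-0.11,-0.76,0.17,-0.05,-0.14,-0.29],[-0.08,-0.76,0.17,-0.05,-0.14,-0.29],[-0.06,-0.77,0.16,-0.05,-0.14,-0.29],[-0.03,-0.77,0.16,-0.05,-0.14,-0.29],[-0.01,-0.77,0.16,-0.05,-0.14,-0.29],[0.02,-0.77,0.15,-0.05,-0.14,-0.29]]
max 0.36
[[-0.01,-0.27,0.36,0.0,0.0,0.0],[-0.01,-0.27,0.36,0.0,0.0,0.0],[-0.01,-0.27,0.36,0.0,0.0,0.0],[-0.01,-0.27,0.36,0.0,0.0,0.0],[-0.01,-0.27,0.36,0.0,0.0,0.0],[-0.01,-0.27,0.36,0.0,0.0,0.0],[-0.01,-0.27,0.36,0.0,0.0,0.0],[-0.01,-0.27,0.36,0.0,0.0,0.0]]
max 0.21
[[0.08,0.0,0.21,0.0,0.0,0.0],[0.08,0.0,0.21,0.0,0.0,0.0],[0.08,0.0,0.21,0.0,0.0,0.0],[0.08,0.0,0.21,0.0,0.0,0.0],[0.08,0.0,0.21,0.0,0.0,0.0],[0.08,0.0,0.21,0.0,0.0,0.0]]
```

Emit:
{"api": "send_rows", "payload": {
  "commands": [
    [[-0.5, -0.58, 0.15, -0.05, -0.14, -0.29], [-0.5, -0.6, 0.16, -0.05, -0.14, -0.29], [-0.47, -0.61, 0.16, -0.05, -0.14, -0.29], [-0.45, -0.63, 0.16, -0.05, -0.14, -0.29], [-0.43, -0.64, 0.17, -0.05, -0.14, -0.29], [-0.41, -0.65, 0.17, -0.05, -0.14, -0.29], [-0.38, -0.66, 0.17, -0.05, -0.14, -0.29], [-0.36, -0.68, 0.17, -0.05, -0.14, -0.29]]
  ],
  "jaw": 1
}}

```text
time_s: 2.37
eef_pos: [0.2683, 0.363, 0.3681]
eef_rot: [0.059, 0.064, 0.996, 0.01]
wrist_force: [0.4, 0.1, 0.4]
opening: 1.002
grasp_force: 0.0
```

Emit:
{"api": "send_rows", "payload": {
  "commands": [
    [[-0.34, -0.69, 0.17, -0.05, -0.14, -0.29], [-0.32, -0.7, 0.17, -0.05, -0.14, -0.29], [-0.3, -0.71, 0.18, -0.05, -0.14, -0.29], [-0.27, -0.72, 0.18, -0.05, -0.14, -0.29], [-0.25, -0.73, 0.18, -0.05, -0.14, -0.29], [-0.23, -0.73, 0.18, -0.05, -0.14, -0.29], [-0.2, -0.74, 0.17, -0.05, -0.14, -0.29], [-0.18, -0.75, 0.17, -0.05, -0.14, -0.29]]
  ]
}}

```text
time_s: 3.03
eef_pos: [0.3329, 0.1888, 0.3319]
eef_rot: [0.117, -0.053, 0.992, 0.019]
wrist_force: [0.0, 0.2, 1.3]
opening: 1.003
grasp_force: 0.0
```

Emit:
{"api": "send_rows", "payload": {
  "commands": [
    [[-0.15, -0.75, 0.17, -0.05, -0.14, -0.29], [-0.13, -0.76, 0.17, -0.05, -0.14, -0.29], [-0.11, -0.76, 0.17, -0.05, -0.14, -0.29], [-0.08, -0.76, 0.17, -0.05, -0.14, -0.29], [-0.06, -0.77, 0.16, -0.05, -0.14, -0.29], [-0.03, -0.77, 0.16, -0.05, -0.14, -0.29], [0, -0.77, 0.16, -0.05, -0.14, -0.29], [0.02, -0.77, 0.15, -0.05, -0.14, -0.29]]
  ]
}}

```text
time_s: 3.7
eef_pos: [0.3974, 0.015, 0.2956]
eef_rot: [0.172, -0.168, 0.97, 0.028]
wrist_force: [0.6, 0.7, 0.0]
opening: 0.998
grasp_force: 0.0
```

```bash
python3 - <<'E'
from plan import *
where()
ya=np.radians(19.4); g=np.array([.534,-.0025,0])-.04*np.array([np.cos(ya),np.sin(ya),0])
r=Rspec(ya,np.radians(20))
plan([(g+[0,0,.07],r,7),(g+[0,0,.029],r,5)])
E
```

```text
t 3.7 grasp [0.4477 0.0322 0.1503] q [-0.35 -0.21  2.25  0.29  0.84 -2.43] F [0.6 0.7 0. ] open 0.998 gf 0.0
max 0.41
[[-0.0,-0.29,0.41,-0.0,0.0,0.01],[-0.0,-0.29,0.41,-0.0,0.0,0.01],[-0.0,-0.29,0.41,-0.0,0.0,0.01],[-0.0,-0.29,0.41,-0.0,0.0,0.01],[-0.0,-0.29,0.41,-0.0,0.0,0.01],[-0.0,-0.29,0.41,-0.0,0.0,0.01],[-0.0,-0.29,0.41,-0.0,0.0,0.01]]
max 0.26
[[0.09,0.0,0.26,0.0,0.0,0.0],[0.09,0.0,0.26,0.0,0.0,0.0],[0.09,0.0,0.26,0.0,0.0,0.0],[0.09,0.0,0.26,0.0,0.0,0.0],[0.09,0.0,0.26,0.0,0.0,0.0]]
```

Emit:
{"api": "send_rows", "payload": {
  "commands": [
    [[0, -0.29, 0.41, 0, 0, 0.01], [0, -0.29, 0.41, 0, 0, 0.01], [0, -0.29, 0.41, 0, 0, 0.01], [0, -0.29, 0.41, 0, 0, 0.01], [0, -0.29, 0.41, 0, 0, 0.01], [0, -0.29, 0.41, 0, 0, 0.01], [0, -0.29, 0.41, 0, 0, 0.01], [0, 0, 0, 0, 0, 0]]
  ]
}}

```text
time_s: 4.37
eef_pos: [0.4455, -0.0325, 0.2134]
eef_rot: [0.171, -0.163, 0.971, 0.029]
wrist_force: [-0.9, 0.5, -0.3]
opening: 1.001
grasp_force: 0.0
```

```bash
python3 - <<'E'
from plan import *
where()
ya=np.radians(19.4); g=np.array([.534,-.0025,0])-.04*np.array([np.cos(ya),np.sin(ya),0])
r=Rspec(ya,np.radians(20))
plan([(g+[0,0,.029],r,6)])
E
```

```text
t 4.37 grasp [ 0.4953 -0.0151  0.0679] q [-0.42  0.11  2.17  0.4   0.65 -2.62] F [-0.9  0.5 -0.3] open 1.001 gf 0.0
max 0.2
[[0.07,-0.01,0.2,-0.0,-0.0,-0.01],[0.07,-0.01,0.2,-0.0,-0.0,-0.01],[0.07,-0.01,0.2,-0.0,-0.0,-0.01],[0.07,-0.01,0.2,-0.0,-0.0,-0.01],[0.07,-0.01,0.2,-0.0,-0.0,-0.01],[0.07,-0.01,0.2,-0.0,-0.0,-0.01]]
```

Emit:
{"api": "send_rows", "payload": {
  "commands": [
    [[0.07, -0.01, 0.2, 0, 0, 0], [0.07, -0.01, 0.2, 0, 0, 0], [0.07, -0.01, 0.2, 0, 0, 0], [0.07, -0.01, 0.2, 0, 0, 0], [0.07, -0.01, 0.2, 0, 0, 0], [0.07, -0.01, 0.2, 0, 0, 0], [0, 0, 0, 0, 0, 0]]
  ]
}}

```text
time_s: 4.95
eef_pos: [0.4456, -0.0329, 0.1754]
eef_rot: [0.171, -0.164, 0.971, 0.029]
wrist_force: [-0.6, 0.3, 0.2]
opening: 1.001
grasp_force: 0.0
```

Emit:
{"api": "send_rows", "payload": {
  "commands": [
    [[0, 0, 0, 0, 0, 0], [0, 0, 0, 0, 0, 0], [0, 0, 0, 0, 0, 0], [0, 0, 0, 0, 0, 0], [0, 0, 0, 0, 0, 0], [0, 0, 0, 0, 0, 0], [0, 0, 0, 0, 0, 0], [0, 0, 0, 0, 0, 0]]
  ],
  "jaw": 0
}}

```text
time_s: 5.62
eef_pos: [0.4464, -0.0333, 0.177]
eef_rot: [0.172, -0.164, 0.971, 0.029]
wrist_force: [-3.2, 0.6, 6.4]
opening: 0.307
grasp_force: 58.7
```

```bash
python3 - <<'E'
from plan import *
where()
p=imaging.camera("side"); cv2.imwrite("pics/grip.png",cv2.resize(p["image"][200:320,230:390],None,fx=4,fy=4,interpolation=cv2.INTER_CUBIC))
r=Rspec(BY,np.radians(20))
p0,r0=now(); g0=p0+G*r0.as_matrix()[:,2]
plan([(g0+[0,0,.075],r0,5),(bas(-.052-.16,-.018,.034+.064),r,12),(bas(-.052,-.018,.034+.064),r,10),(bas(-.052,-.018,.034),r,8)])
E
```

```text
t 5.62 grasp [ 0.4965 -0.016   0.0317] q [-0.42  0.2   2.17  0.46  0.56 -2.69] F [-3.2  0.6  6.4] open 0.307 gf 58.7
max 0.47
[[-0.17,-0.0,-0.47,0.0,0.0,0.0],[-0.17,-0.0,-0.47,0.0,0.0,0.0],[-0.17,-0.0,-0.47,0.0,0.0,0.0],[-0.17,-0.0,-0.47,0.0,0.0,0.0],[-0.17,-0.0,-0.47,0.0,0.0,0.0]]
max 0.69
[[0.66,-0.54,-0.21,0.07,0.0,0.2],[0.65,-0.55,-0.21,0.07,0.0,0.2],[0.64,-0.57,-0.21,0.07,0.0,0.2],[0.63,-0.58,-0.2,0.07,0.0,0.2],[0.61,-0.6,-0.2,0.07,0.0,0.2],[0.6,-0.61,-0.19,0.07,0.0,0.2],[0.59,-0.62,-0.19,0.07,0.0,0.2],[0.58,-0.64,-0.18,0.07,0.0,0.2],[0.56,-0.65,-0.18,0.07,0.0,0.2],[0.55,-0.66,-0.17,0.07,0.0,0.2],[0.54,-0.68,-0.17,0.07,0.0,0.2],[0.52,-0.69,-0.16,0.07,0.0,0.2]]
max 0.5
[[-0.5,-0.0,0.18,0.0,0.0,0.0],[-0.5,-0.0,0.18,0.0,0.0,0.0],[-0.5,-0.0,0.18,0.0,0.0,0.0],[-0.5,-0.0,0.18,0.0,0.0,0.0],[-0.5,-0.0,0.18,0.0,0.0,0.0],[-0.5,-0.0,0.18,0.0,0.0,0.0],[-0.5,-0.0,0.18,0.0,0.0,0.0],[-0.5,-0.0,0.18,0.0,0.0,0.0],[-0.5,-0.0,0.18,0.0,0.0,0.0],[-0.5,-0.0,0.18,0.0,0.0,0.0]]
max 0.25
[[0.09,0.0,0.25,0.0,0.0,0.0],[0.09,0.0,0.25,0.0,0.0,0.0],[0.09,0.0,0.25,0.0,0.0,0.0],[0.09,0.0,0.25,0.0,0.0,0.0],[0.09,0.0,0.25,0.0,0.0,0.0],[0.09,0.0,0.25,0.0,0.0,0.0],[0.09,0.0,0.25,0.0,0.0,0.0],[0.09,0.0,0.25,0.0,0.0,0.0]]
```

View pics/grip.png

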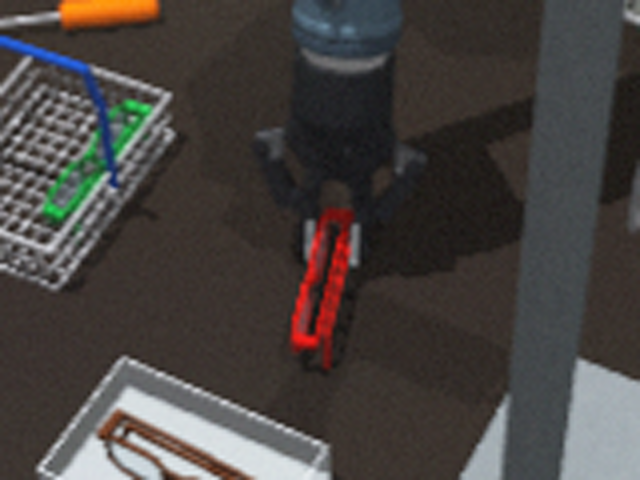

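The red pair is between the pads near its robot-side end (crop about (330,240)). Lift and carry it behind the basket.

Emit:
{"api": "send_rows", "payload": {
  "commands": [
    [[-0.17, 0, -0.47, 0, 0, 0], [-0.17, 0, -0.47, 0, 0, 0], [-0.17, 0, -0.47, 0, 0, 0], [-0.17, 0, -0.47, 0, 0, 0], [-0.17, 0, -0.47, 0, 0, 0]]
  ]
}}

```text
time_s: 6.08
eef_pos: [0.4459, -0.0331, 0.2522]
eef_rot: [0.171, -0.164, 0.971, 0.029]
wrist_force: [0.8, -0.2, -0.1]
opening: 0.31
grasp_force: 59.1
```

Emit:
{"api": "send_rows", "payload": {
  "commands": [
    [[0.66, -0.54, -0.21, 0.07, 0, 0.2], [0.65, -0.55, -0.21, 0.07, 0, 0.2], [0.64, -0.57, -0.21, 0.07, 0, 0.2], [0.63, -0.58, -0.2, 0.07, 0, 0.2], [0.61, -0.6, -0.2, 0.07, 0, 0.2], [0.6, -0.61, -0.19, 0.07, 0, 0.2]]
  ]
}}

```text
time_s: 6.58
eef_pos: [0.3593, -0.1667, 0.2471]
eef_rot: [0.173, -0.101, 0.98, 0.018]
wrist_force: [1.0, -0.2, -0.9]
opening: 0.311
grasp_force: 59.1
```

Emit:
{"api": "send_rows", "payload": {
  "commands": [
    [[0.59, -0.62, -0.19, 0.07, 0, 0.2], [0.58, -0.64, -0.18, 0.07, 0, 0.2], [0.56, -0.65, -0.18, 0.07, 0, 0.2], [0.55, -0.66, -0.17, 0.07, 0, 0.2], [0.54, -0.68, -0.17, 0.07, 0, 0.2], [0.52, -0.69, -0.16, 0.07, 0, 0.2], [0, 0, 0, 0, 0, 0]]
  ]
}}

```text
time_s: 7.17
eef_pos: [0.2815, -0.2996, 0.2476]
eef_rot: [0.168, -0.033, 0.985, 0.005]
wrist_force: [0.0, -0.2, 0.2]
opening: 0.31
grasp_force: 59.1
```

```bash
python3 - <<'E'
from fit import *
from plan import *
where()
p0,r0=now(); g0=p0+G*r0.as_matrix()[:,2]
for c in("top","side"):
    p=imaging.camera(c); uv,w,hsv,ok=allpts(p); h,s,v=hsv.T.astype(int)
    red=ok&box(w,g0+[-.1,-.1,-.1],g0+[.16,.1,.06])&((h<8)|(h>172))&(s>120)
    q=w[red]; print(c,red.sum(),rect(q[:,:2]),q.min(0).round(3),q.max(0).round(3))
    d=(q-g0)[:,:2]@[np.cos(BY),np.sin(BY)]; 
    for a in np.arange(-.04,.13,.03):
        m=abs(d-a)<.015
        if m.sum(): print(round(a,2),"z",q[m][:,2].min().round(3),q[m][:,2].max().round(3))
cv2.imwrite("pics/carry.png",cv2.resize(p["image"][180:300,180:340],None,fx=4,fy=4,interpolation=cv2.INTER_CUBIC))
r=Rspec(BY,np.radians(20))
plan([(bas(-.052,-.018,.034+.064),r,10)])
E
```

```text
t 7.17 grasp [ 0.3326 -0.2963  0.1016] q [-1.23 -0.02  2.2   0.42  0.9  -3.12] F [ 0.  -0.2  0.2] open 0.31 gf 59.1
top 283 (array([ 387.1, -301.7]), array([110. ,  52.1]), 1.09) [ 0.332 -0.328  0.002] [ 0.442 -0.275  0.155]
-0.01 z 0.076 0.155
0.02 z 0.002 0.114
0.05 z 0.003 0.115
0.08 z 0.002 0.116
0.11 z 0.002 0.11
side 196 (array([ 345.8, -322.8]), array([198.3,  82.5]), 37.83) [ 0.262 -0.389  0.002] [ 0.441 -0.272  0.114]
-0.04 z 0.002 0.007
-0.01 z 0.003 0.112
0.02 z 0.004 0.114
0.05 z 0.003 0.112
0.08 z 0.069 0.113
0.11 z 0.071 0.106
max 0.47
[[-0.47,-0.0,0.18,0.0,-0.01,-0.01],[-0.47,-0.0,0.18,0.0,-0.01,-0.01],[-0.47,-0.0,0.18,0.0,-0.01,-0.01],[-0.47,-0.0,0.18,0.0,-0.01,-0.01],[-0.47,-0.0,0.18,0.0,-0.01,-0.01],[-0.47,-0.0,0.18,0.0,-0.01,-0.01],[-0.47,-0.0,0.18,0.0,-0.01,-0.01],[-0.47,-0.0,0.18,0.0,-0.01,-0.01],[-0.47,-0.01,0.18,0.0,-0.01,-0.01],[-0.47,-0.01,0.18,0.0,-0.01,-0.01]]
```

View pics/carry.png

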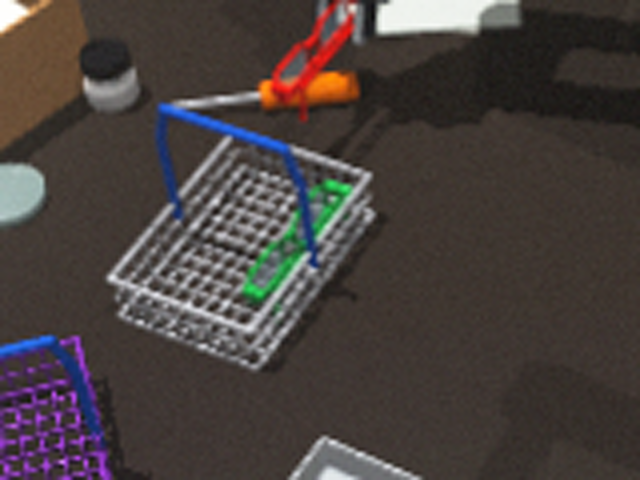

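Emit:
{"api": "send_rows", "payload": {
  "commands": [
    [[-0.47, 0, 0.18, 0, -0.01, -0.01], [-0.47, 0, 0.18, 0, -0.01, -0.01], [-0.47, 0, 0.18, 0, -0.01, -0.01], [-0.47, 0, 0.18, 0, -0.01, -0.01], [-0.47, 0, 0.18, 0, -0.01, -0.01], [-0.47, 0, 0.18, 0, -0.01, -0.01], [-0.47, 0, 0.18, 0, -0.01, -0.01], [-0.47, 0, 0.18, 0, -0.01, -0.01]]
  ]
}}

```text
time_s: 7.93
eef_pos: [0.4039, -0.285, 0.2431]
eef_rot: [0.171, -0.041, 0.984, 0.008]
wrist_force: [-0.5, -0.5, -0.9]
opening: 0.311
grasp_force: 59.1
```

Emit:
{"api": "send_rows", "payload": {
  "commands": [
    [[-0.47, 0, 0.18, 0, -0.01, -0.01], [-0.47, 0, 0.18, 0, -0.01, -0.01], [0, 0, 0, 0, 0, 0]]
  ]
}}

```text
time_s: 8.18
eef_pos: [0.4349, -0.2827, 0.2429]
eef_rot: [0.173, -0.042, 0.984, 0.008]
wrist_force: [-0.0, 0.2, 0.7]
opening: 0.307
grasp_force: 59.1
```

```bash
python3 - <<'E'
from fit import *
from plan import *
where()
p0,r0=now(); g0=p0+G*r0.as_matrix()[:,2]
p=imaging.camera("top"); uv,w,hsv,ok=allpts(p); h,s,v=hsv.T.astype(int)
red=ok&box(w,g0+[-.1,-.05,-.04],g0+[.16,.05,.06])&((h<8)|(h>172))&(s>120)&(w[:,2]>.06)
q=w[red]; print(red.sum(),rect(q[:,:2]),q.min(0).round(3),q.max(0).round(3))
x=np.array([np.cos(BY),np.sin(BY)]); d=(q-BAS)[:,:2]; print("bas x",(d@x).min(),(d@x).max(),"y",(d@[-x[1],x[0]]).min(),(d@[-x[1],x[0]]).max())
b=ok&box(w,[.42,-.36,.14],[.66,-.16,.2])&(h>100)&(h<130)&(s>100); print("bail",b.sum(),w[b].mean(0).round(4))
r=Rspec(BY,np.radians(20))
plan([(bas(-.052,-.018,.0365),r,8)])
E
```

```text
t 8.18 grasp [ 0.4875 -0.2782  0.0974] q [-0.89  0.21  1.97  0.4   0.81 -2.8 ] F [-0.   0.2  0.7] open 0.307 gf 59.1
174 (array([ 545. , -272.3]), array([97.5, 29. ]), 5.44) [ 0.496 -0.289  0.067] [ 0.594 -0.254  0.111]
bas x -0.04178610825756829 0.0559373054818528 y -0.027172195218983838 0.00283246836374899
bail 146 [ 0.5369 -0.2593  0.1544]
max 0.24
[[0.09,-0.02,0.24,0.0,-0.0,0.01],[0.09,-0.02,0.24,0.0,-0.0,0.01],[0.09,-0.02,0.24,0.0,-0.0,0.01],[0.09,-0.02,0.24,0.0,-0.0,0.01],[0.09,-0.02,0.24,0.0,-0.0,0.01],[0.09,-0.02,0.24,0.0,-0.0,0.01],[0.09,-0.02,0.24,0.0,-0.0,0.01],[0.09,-0.02,0.24,0.0,-0.0,0.01]]
```

Emit:
{"api": "send_rows", "payload": {
  "commands": [
    [[0.09, -0.02, 0.24, 0, 0, 0], [0.09, -0.02, 0.24, 0, 0, 0], [0.09, -0.02, 0.24, 0, 0, 0], [0.09, -0.02, 0.24, 0, 0, 0], [0.09, -0.02, 0.24, 0, 0, 0], [0.09, -0.02, 0.24, 0, 0, 0], [0.09, -0.02, 0.22, 0, 0, 0], [0, 0, 0, 0, 0, 0]]
  ]
}}

```text
time_s: 8.9
eef_pos: [0.4319, -0.2883, 0.1878]
eef_rot: [0.172, -0.04, 0.984, 0.008]
wrist_force: [-0.0, -0.3, 0.2]
opening: 0.311
grasp_force: 59.1
```

```bash
python3 - <<'E'
from plan import *
where()
plan([(bas(-.052,-.021,.0345),Rspec(BY,np.radians(20)),3)])
E
```

```text
t 8.9 grasp [ 0.4841 -0.2836  0.0423] q [-0.9   0.32  1.97  0.45  0.7  -2.88] F [-0.  -0.3  0.2] open 0.311 gf 59.1
max 0.09
[[0.01,-0.02,0.09,0.01,-0.01,0.01],[0.01,-0.02,0.09,0.01,-0.01,0.01],[0.01,-0.02,0.09,0.01,-0.01,0.01]]
```

Emit:
{"api": "send_rows", "payload": {
  "commands": [
    [[0.02, 0, 0.07, 0, 0, 0], [0.02, 0, 0.07, 0, 0, 0], [0.02, 0, 0.06, 0, 0, 0], [0, 0, 0, 0, 0, 0]]
  ]
}}

```text
time_s: 9.23
eef_pos: [0.4329, -0.2885, 0.1833]
eef_rot: [0.173, -0.041, 0.984, 0.007]
wrist_force: [0.2, -0.1, -0.2]
opening: 0.303
grasp_force: 59.1
```

Emit:
{"api": "send_rows", "payload": {
  "commands": [
    [[0, 0, 0, 0, 0, 0], [0, 0, 0, 0, 0, 0], [0, 0, 0, 0, 0, 0], [0, 0, 0, 0, 0, 0], [0, 0, 0, 0, 0, 0]]
  ],
  "jaw": 0.52
}}

```text
time_s: 9.65
eef_pos: [0.4329, -0.2886, 0.1836]
eef_rot: [0.173, -0.04, 0.984, 0.007]
wrist_force: [0.0, -0.1, 0.2]
opening: 0.517
grasp_force: 0.0
```

```bash
python3 - <<'E'
from plan import *
where()
p=imaging.camera("side"); cv2.imwrite("pics/placed.png",cv2.resize(p["image"][190:300,180:320],None,fx=5,fy=5,interpolation=cv2.INTER_CUBIC))
p0,r0=now(); g0=p0+G*r0.as_matrix()[:,2]
plan([(bas(-.075,-.021,.10),r0,6),(bas(-.15,-.021,.22),r0,8)])
E
```

```text
t 9.65 grasp [ 0.4854 -0.2843  0.0381] q [-0.9   0.33  1.97  0.46  0.69 -2.89] F [ 0.  -0.1  0.2] open 0.517 gf 0.0
max 0.36
[[-0.0,-0.01,-0.36,0.0,0.0,0.0],[-0.0,-0.01,-0.36,0.0,0.0,0.0],[-0.0,-0.01,-0.36,0.0,0.0,0.0],[-0.0,-0.01,-0.36,0.0,0.0,0.0],[-0.0,-0.01,-0.36,0.0,0.0,0.0],[-0.0,-0.01,-0.36,0.0,0.0,0.0]]
max 0.58
[[0.12,0.0,-0.58,0.0,0.0,0.0],[0.12,0.0,-0.58,0.0,0.0,0.0],[0.12,0.0,-0.58,0.0,0.0,0.0],[0.12,0.0,-0.58,0.0,0.0,0.0],[0.12,0.0,-0.58,0.0,0.0,0.0],[0.12,0.0,-0.58,0.0,0.0,0.0],[0.12,0.0,-0.58,0.0,0.0,0.0],[0.12,0.0,-0.58,0.0,0.0,0.0]]
```

View pics/placed.png

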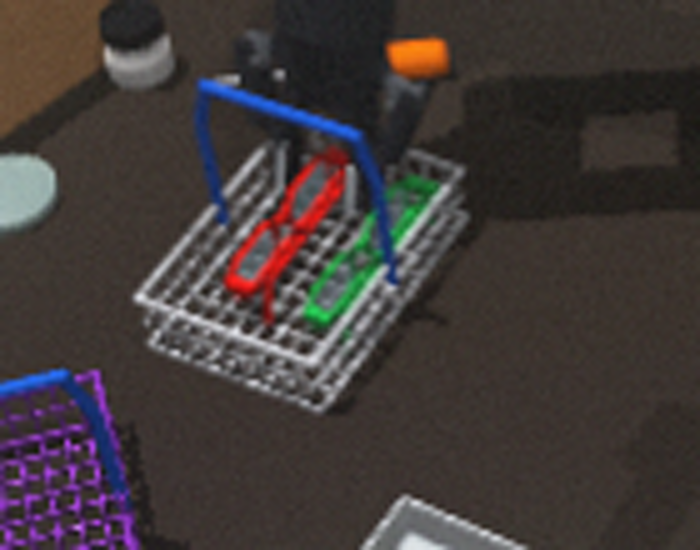

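Red stands in the basket beside the green pair (crop about (285,220) and (370,250)) and is let go. I withdraw along the tool axis, then check the arm's kinematics for the leaned bail grasp.

Emit:
{"api": "send_rows", "payload": {
  "commands": [
    [[0, 0, -0.36, 0, 0, 0], [0, 0, -0.36, 0, 0, 0], [0, 0, -0.36, 0, 0, 0], [0, 0, -0.36, 0, 0, 0], [0, 0, -0.4, 0, 0, 0], [0, 0, -0.5, 0, 0, 0], [0.1, 0, -0.58, 0, 0, 0], [0.12, 0, -0.58, 0, 0, 0]]
  ]
}}

```text
time_s: 10.37
eef_pos: [0.3908, -0.2919, 0.2805]
eef_rot: [0.173, -0.041, 0.984, 0.007]
wrist_force: [0.4, -0.0, -0.3]
opening: 0.519
grasp_force: 0.0
```

Emit:
{"api": "send_rows", "payload": {
  "commands": [
    [[0.12, 0, -0.58, 0, 0, 0], [0.12, 0, -0.58, 0, 0, 0], [0.12, 0, -0.58, 0, 0, 0], [0.12, 0, -0.58, 0, 0, 0], [0.1, 0, -0.4, 0, 0, 0], [0, 0, 0, 0, 0, 0]]
  ]
}}

```text
time_s: 10.87
eef_pos: [0.3467, -0.2964, 0.353]
eef_rot: [0.174, -0.04, 0.984, 0.005]
wrist_force: [0.3, 1.1, -0.4]
opening: 0.517
grasp_force: 0.0
```

```bash
cat > kin.py <<'E'
from plan import *
from scipy.optimize import least_squares
D=[([1.003,.182,1.608,0,1.354,-.206],[.2035,.538,.404],[0,.18,.984,-.001]),
([-.35,-.21,2.25,.29,.84,-2.43],[.3974,.015,.2956],[.172,-.168,.97,.028]),
([-.42,.11,2.17,.4,.65,-2.62],[.4455,-.0325,.2134],[.171,-.163,.971,.029]),
([-.42,.2,2.17,.46,.56,-2.69],[.4464,-.0333,.177],[.172,-.164,.971,.029]),
([-1.23,-.02,2.2,.42,.9,-3.12],[.2815,-.2996,.2476],[.168,-.033,.985,.005]),
([-.89,.21,1.97,.4,.81,-2.8],[.4349,-.2827,.2429],[.173,-.042,.984,.008]),
([-.9,.33,1.97,.46,.69,-2.89],[.4329,-.2886,.1836],[.173,-.04,.984,.007])]
o=status.get_obs(); D.append((o["q"],o["eef_pos"],o["eef_rot"]))
sgn=[1,1,1,1,1,1]
def fk(x,q):
    a1,b,d1,L1,a3,L2,d6,ys,y6,s4,s6=x
    e=lambda ax,a:R.from_euler(ax,a)
    r1=e('z',q[0]); r2=r1*e('y',q[1]); r3=r2*e('y',q[2]); r4=r3*e('z',s4*q[3]); r5=r4*e('y',q[4]); r6=r5*e('z',s6*q[5]+y6)
    return r1.apply([a1,b,d1])+r2.apply([0,0,L1])+r3.apply([a3,0,L2])+r4.apply([0,ys,0])+r5.apply([0,0,d6]),r6
def res(x):
    out=[]
    for q,p,w in D:
        pp,rr=fk(x,q); t=R.from_quat([w[1],w[2],w[3],w[0]]); out+=list(pp-p)+list(.2*(rr.inv()*t).as_rotvec())
    return np.array(out)
best=None
for s4 in(1,-1):
  for s6 in(1,-1):
    for y6 in(0,np.pi/2,np.pi,-np.pi/2):
      for b in (-.1,.1):
        f=least_squares(lambda v:res(np.r_[v,s4,s6]),[0,b,.2,.4,0,.4,.1,0,y6],loss="soft_l1",f_scale=.01)
        if best is None or f.cost<best[0]: best=(f.cost,np.r_[f.x,s4,s6])
X=best[1]
LO=np.array([-2.99,-.89,.3,-1.14,0,-3.12]);HI=np.array([2.99,2.07,2.58,4.28,2.63,3.12])
def ik(g,r,q0):
    p=np.array(g)-G*r.as_matrix()[:,2]
    f=least_squares(lambda q:np.r_[fk(X,q)[0]-p,.2*(fk(X,q)[1].inv()*r).as_rotvec()],np.clip(q0,LO+.01,HI-.01),bounds=(LO,HI)); return f.x,np.sqrt(2*f.cost)
E
python3 - <<'E'
from kin import *
where(); print(best[0],X.round(3),abs(res(X)).max())
q0=np.array(status.get_obs()["q"])
for L in (20,30,40,45):
  for yo in(-.04,.04):
    for nm,g,yaw in(("pick",bas(0,yo,.152),BY),("hook",[.543,.2325+yo,.28],np.radians(2.4)),("seat",[.543,.2325+yo,.225],np.radians(2.4))):
      c=[]
      for s in([-.7,.3,1.9,.4,.7,-1],[-.7,.3,1.9,2.5,.7,-2.5],[.1,.3,1.9,0,.5,0],[.1,.3,1.9,3,.5,-3],[-.7,.3,1.9,-.8,.7,0],[.1,.3,1.9,1.5,.5,1.5]):
        q,e=ik(g,Rbail(yaw,np.radians(L)),s)
        if e<.003 and not any(np.allclose(q,k,atol=.05) for k in c): c.append(q)
      print(L,yo,nm,[k.round(2).tolist() for k in c])
E
```

```text
t 10.87 grasp [ 0.3995 -0.2927  0.2076] q [-1.07 -0.11  2.03  0.36  1.09 -2.87] F [ 0.3  1.1 -0.4] open 0.517 gf 0.0
2.4493705890832997e-05 [-1.000e-03  1.190e-01  3.160e-01  4.410e-01  8.700e-02  5.150e-01
  1.500e-01 -2.000e-03  1.571e+00  1.000e+00  1.000e+00] 0.002702376693365538
20 -0.04 pick [[-0.84, 0.23, 1.81, 0.35, 0.92, -1.1]]
20 -0.04 hook [[0.16, -0.05, 1.83, -0.05, 1.02, 0.13]]
20 -0.04 seat [[0.16, 0.01, 1.89, -0.05, 0.9, 0.14]]
20 0.04 pick [[-0.73, 0.13, 1.92, 0.33, 0.87, -0.99]]
20 0.04 hook [[0.32, 0.03, 1.75, -0.11, 1.03, 0.32]]
20 0.04 seat [[0.32, 0.09, 1.8, -0.12, 0.92, 0.33]]
30 -0.04 pick [[-0.92, 0.19, 1.91, 0.6, 0.84, -1.35]]
30 -0.04 hook [[0.17, -0.14, 1.96, -0.09, 0.81, 0.17]]
30 -0.04 seat [[0.17, -0.07, 2.01, -0.1, 0.68, 0.19]]
30 0.04 pick [[-0.81, 0.08, 2.03, 0.59, 0.77, -1.26]]
30 0.04 hook [[0.35, -0.04, 1.87, -0.21, 0.82, 0.41]]
30 0.04 seat [[0.35, 0.02, 1.92, -0.23, 0.71, 0.45]]
40 -0.04 pick [[-1.0, 0.18, 1.99, 0.89, 0.81, -1.66]]
40 -0.04 hook [[0.19, -0.21, 2.08, -0.17, 0.58, 0.25]]
40 -0.04 seat [[0.19, -0.12, 2.13, -0.21, 0.45, 0.3]]
40 0.04 pick [[-0.9, 0.06, 2.13, 0.91, 0.74, -1.61]]
40 0.04 hook [[0.38, -0.09, 1.98, -0.38, 0.62, 0.57]]
40 0.04 seat [[0.38, -0.02, 2.03, -0.46, 0.5, 0.67]]
45 -0.04 pick [[-1.04, 0.19, 2.03, 1.04, 0.83, -1.82]]
45 -0.04 hook [[0.19, -0.23, 2.14, -0.24, 0.47, 0.32]]
45 -0.04 seat [[0.19, -0.14, 2.19, -0.33, 0.33, 0.42]]
45 0.04 pick [[-0.94, 0.07, 2.17, 1.08, 0.75, -1.79]]
45 0.04 hook [[0.39, -0.11, 2.04, -0.51, 0.52, 0.71]]
45 0.04 seat [[0.39, -0.02, 2.08, -0.66, 0.41, 0.87]]
```

The kinematic fit is good to under 3 mm. A 45° lean, held 40 mm to −y of the bar's middle, is reachable at both the pick and the hook.

```bash
python3 - <<'E'
from plan import *
r=Rbail(BY,np.radians(45)); z=r.as_matrix()[:,2]; g=bas(0,-.04,.152)
plan([(g-.11*z,r,22),(g-.04*z,r,5)])
E
```

```text
max 0.7
[[-0.0,-0.03,0.02,-0.16,-0.16,0.7],[-0.0,-0.03,0.02,-0.16,-0.16,0.7],[-0.0,-0.03,0.02,-0.16,-0.16,0.7],[-0.01,-0.03,0.02,-0.16,-0.16,0.7],[-0.01,-0.03,0.02,-0.16,-0.16,0.7],[-0.01,-0.03,0.02,-0.16,-0.16,0.7],[-0.01,-0.03,0.02,-0.16,-0.16,0.7],[-0.01,-0.03,0.02,-0.16,-0.16,0.7],[-0.01,-0.03,0.02,-0.16,-0.16,0.7],[-0.02,-0.03,0.02,-0.16,-0.16,0.7],[-0.02,-0.03,0.02,-0.16,-0.16,0.7],[-0.02,-0.02,0.02,-0.16,-0.16,0.7],[-0.02,-0.02,0.02,-0.16,-0.16,0.7],[-0.02,-0.02,0.02,-0.16,-0.16,0.7],[-0.02,-0.02,0.02,-0.16,-0.16,0.7],[-0.02,-0.02,0.02,-0.16,-0.16,0.7],[-0.02,-0.02,0.02,-0.16,-0.16,0.7],[-0.03,-0.02,0.02,-0.16,-0.16,0.7],[-0.03,-0.02,0.02,-0.16,-0.16,0.7],[-0.03,-0.01,0.02,-0.16,-0.16,0.7],[-0.03,-0.01,0.02,-0.16,-0.16,0.7],[-0.03,-0.01,0.02,-0.16,-0.16,0.7]]
max 0.47
[[0.0,-0.0,0.47,0.0,0.0,0.0],[0.0,-0.0,0.47,0.0,0.0,0.0],[0.0,-0.0,0.47,0.0,0.0,0.0],[0.0,-0.0,0.47,0.0,0.0,0.0],[0.0,-0.0,0.47,0.0,0.0,0.0]]
```

Emit:
{"api": "send_rows", "payload": {
  "commands": [
    [[0, -0.03, 0.02, -0.16, -0.16, 0.7], [0, -0.03, 0.02, -0.16, -0.16, 0.7], [0, -0.03, 0.02, -0.16, -0.16, 0.7], [0, -0.03, 0.02, -0.16, -0.16, 0.7], [-0.01, -0.03, 0.02, -0.16, -0.16, 0.7], [-0.01, -0.03, 0.02, -0.16, -0.16, 0.7], [-0.01, -0.03, 0.02, -0.16, -0.16, 0.7], [-0.01, -0.03, 0.02, -0.16, -0.16, 0.7]]
  ],
  "jaw": 0.6
}}

```text
time_s: 11.53
eef_pos: [0.3493, -0.3024, 0.3448]
eef_rot: [0.223, 0.224, 0.941, 0.12]
wrist_force: [-0.2, -0.2, -0.3]
opening: 0.6
grasp_force: 0.0
```

Emit:
{"api": "send_rows", "payload": {
  "commands": [
    [[-0.01, -0.03, 0.02, -0.16, -0.16, 0.7], [-0.01, -0.03, 0.02, -0.16, -0.16, 0.7], [-0.02, -0.03, 0.02, -0.16, -0.16, 0.7], [-0.02, -0.02, 0.02, -0.16, -0.16, 0.7], [-0.02, -0.02, 0.02, -0.16, -0.16, 0.7], [-0.02, -0.02, 0.02, -0.16, -0.16, 0.7], [-0.02, -0.02, 0.02, -0.16, -0.16, 0.7], [-0.02, -0.02, 0.02, -0.16, -0.16, 0.7]]
  ]
}}

```text
time_s: 12.2
eef_pos: [0.3517, -0.3089, 0.3396]
eef_rot: [0.253, 0.468, 0.817, 0.222]
wrist_force: [0.4, 0.8, 1.0]
opening: 0.599
grasp_force: 0.0
```

Emit:
{"api": "send_rows", "payload": {
  "commands": [
    [[-0.02, -0.02, 0.02, -0.16, -0.16, 0.7], [-0.03, -0.02, 0.02, -0.16, -0.16, 0.7], [-0.03, -0.02, 0.02, -0.16, -0.16, 0.7], [-0.03, -0.01, 0.02, -0.16, -0.16, 0.7], [-0.03, -0.01, 0.02, -0.16, -0.16, 0.7], [-0.03, -0.01, 0.02, -0.16, -0.16, 0.7], [0, 0, 0, 0, 0, 0]]
  ]
}}

```text
time_s: 12.78
eef_pos: [0.3536, -0.3141, 0.3357]
eef_rot: [0.262, 0.625, 0.677, 0.286]
wrist_force: [-0.5, 0.8, -0.2]
opening: 0.602
grasp_force: 0.0
```

```bash
python3 - <<'E'
from plan import *
where()
r=Rbail(BY,np.radians(45)); z=r.as_matrix()[:,2]; g=bas(0,-.04,.152)
print(np.degrees((rot().inv()*r).as_rotvec()).round(2))
plan([(g-.05*z,r,5),(g+.002*z,r,7)])
E
```

```text
t 12.78 grasp [ 0.4638 -0.3049  0.2275] q [-1.2  -0.06  2.11  0.91  1.05 -1.75] F [-0.5  0.8 -0.2] open 0.602 gf 0.0
[ 0.62 -0.26  0.1 ]
max 0.38
[[-0.01,0.01,0.38,0.02,-0.01,0.0],[-0.01,0.01,0.38,0.02,-0.01,0.0],[-0.01,0.01,0.38,0.02,-0.01,0.0],[-0.0,0.01,0.38,0.02,-0.01,0.0],[-0.0,0.01,0.38,0.02,-0.01,0.0]]
max 0.25
[[0.0,-0.0,0.25,0.0,0.0,0.0],[0.0,-0.0,0.25,0.0,0.0,0.0],[0.0,-0.0,0.25,0.0,0.0,0.0],[0.0,-0.0,0.25,0.0,0.0,0.0],[0.0,-0.0,0.25,0.0,0.0,0.0],[0.0,-0.0,0.25,0.0,0.0,0.0],[0.0,-0.0,0.25,0.0,0.0,0.0]]
```

Emit:
{"api": "send_rows", "payload": {
  "commands": [
    [[-0.01, 0.01, 0.38, 0.02, -0.01, 0], [-0.01, 0.01, 0.38, 0.02, -0.01, 0], [-0.01, 0.01, 0.38, 0.02, -0.01, 0], [0, 0.01, 0.38, 0.02, -0.01, 0], [0, 0.01, 0.38, 0.02, -0.01, 0], [0, 0, 0.25, 0, 0, 0], [0, 0, 0.25, 0, 0, 0]]
  ]
}}

```text
time_s: 13.37
eef_pos: [0.4062, -0.3108, 0.2863]
eef_rot: [0.261, 0.625, 0.68, 0.28]
wrist_force: [-0.1, 0.0, 0.3]
opening: 0.598
grasp_force: 0.0
```

Emit:
{"api": "send_rows", "payload": {
  "commands": [
    [[0, 0, 0.25, 0, 0, 0], [0, 0, 0.25, 0, 0, 0], [0, 0, 0.25, 0, 0, 0], [0, 0, 0.25, 0, 0, 0], [0, 0, 0.25, 0, 0, 0], [0, 0, 0, 0, 0, 0]]
  ]
}}

```text
time_s: 13.87
eef_pos: [0.4327, -0.3088, 0.2596]
eef_rot: [0.261, 0.626, 0.68, 0.28]
wrist_force: [-0.0, -0.1, -0.5]
opening: 0.602
grasp_force: 0.0
```

```bash
python3 - <<'E'
from plan import *
where()
p0,r0=now(); g0=p0+G*r0.as_matrix()[:,2]
print("err in tool axes mm",(r0.inv().apply(bas(0,-.04,.152)-g0)*1000).round(1))
p=imaging.camera("side"); cv2.imwrite("pics/bail.png",cv2.resize(p["image"][170:280,170:330],None,fx=4,fy=4,interpolation=cv2.INTER_CUBIC))
E
```

```text
t 13.87 grasp [ 0.5418 -0.3003  0.1502] q [-1.03  0.2   2.03  1.04  0.82 -1.82] F [-0.  -0.1 -0.5] open 0.602 gf 0.0
err in tool axes mm [ 0.1  0.  -2.5]
```

View pics/bail.png

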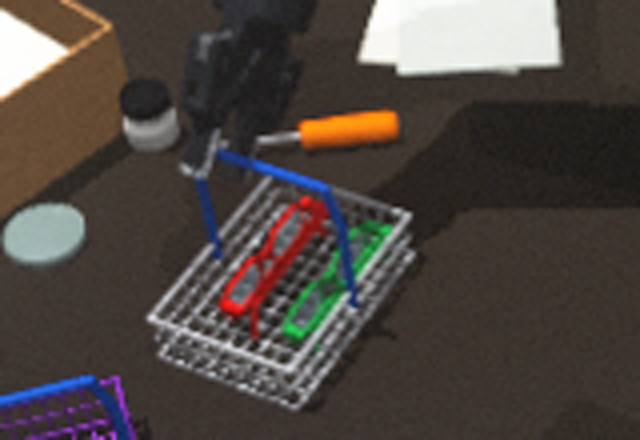

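The fingers straddle the blue bar near its −y end (crop about (205,155)). Both pairs lie in the basket. Close and lift a little.

Emit:
{"api": "send_rows", "payload": {
  "commands": [
    [[0, 0, 0, 0, 0, 0], [0, 0, 0, 0, 0, 0], [0, 0, 0, 0, 0, 0], [0, 0, 0, 0, 0, 0], [0, 0, 0, 0, 0, 0], [0, 0, 0, 0, 0, 0], [0, 0, 0, 0, 0, 0]]
  ],
  "jaw": 0
}}

```text
time_s: 14.5
eef_pos: [0.4321, -0.3094, 0.2608]
eef_rot: [0.262, 0.626, 0.679, 0.28]
wrist_force: [-1.5, -2.7, 0.0]
opening: 0.067
grasp_force: 58.5
```

```bash
python3 - <<'E'
from plan import *
where()
p0,r0=now(); g0=p0+G*r0.as_matrix()[:,2]
plan([(g0+[0,0,.04],r0,6)])
E
```

```text
t 14.5 grasp [ 0.5413 -0.3013  0.1515] q [-1.03  0.19  2.03  1.04  0.82 -1.82] F [-1.5 -2.7  0. ] open 0.067 gf 58.5
max 0.16
[[-0.0,0.16,-0.16,0.0,0.0,0.0],[-0.0,0.16,-0.16,0.0,0.0,0.0],[-0.0,0.16,-0.16,0.0,0.0,0.0],[-0.0,0.16,-0.16,0.0,0.0,0.0],[-0.0,0.16,-0.16,0.0,0.0,0.0],[-0.0,0.16,-0.16,0.0,0.0,0.0]]
```

Emit:
{"api": "send_rows", "payload": {
  "commands": [
    [[0, 0.08, -0.08, 0, 0, 0], [0, 0.16, -0.16, 0, 0, 0], [0, 0.16, -0.16, 0, 0, 0], [0, 0.16, -0.16, 0, 0, 0], [0, 0.16, -0.16, 0, 0, 0], [0, 0.16, -0.16, 0, 0, 0], [0, 0.08, -0.08, 0, 0, 0], [0, 0, 0, 0, 0, 0]]
  ]
}}

```text
time_s: 15.17
eef_pos: [0.4324, -0.3092, 0.3028]
eef_rot: [0.262, 0.625, 0.68, 0.28]
wrist_force: [-0.3, -0.8, -4.8]
opening: 0.069
grasp_force: 58.5
```

```bash
cat > bail.py <<'E'
from fit import *
from plan import *
def bail(lo,hi,cams=("top","side"),pr=True):
    """blue bar points inside box -> mean & direction of the bar"""
    for c in cams:
        p=imaging.camera(c); uv,w,hsv,ok=allpts(p); h,s,v=hsv.T.astype(int)
        b=ok&box(w,lo,hi)&(h>100)&(h<130)&(s>100); q=w[b]
        if len(q)<5: print(c,"few",len(q)); continue
        d=np.linalg.svd(q-q.mean(0))[2][0]; d*=np.sign(d[1])
        print(c,len(q),"mean",q.mean(0).round(4),"dir",d.round(3),"y",q[:,1].min().round(3),q[:,1].max().round(3))
        i=q[:,1].argsort(); k=max(3,len(i)//6); print("   ends",q[i[:k]].mean(0).round(4),q[i[-k:]].mean(0).round(4))
    return p
E
python3 - <<'E'
from bail import *
where()
p0,r0=now(); g0=p0+G*r0.as_matrix()[:,2]
p=bail(g0+[-.05,-.03,-.012],g0+[.05,.12,.03])
cv2.imwrite("pics/lift.png",cv2.resize(p["image"][150:280,150:330],None,fx=4,fy=4,interpolation=cv2.INTER_CUBIC))
E
```

```text
t 15.17 grasp [ 0.5417 -0.3011  0.1936] q [-1.03  0.11  2.01  0.97  0.87 -1.71] F [-0.3 -0.8 -4.8] open 0.069 gf 58.5
top 117 mean [ 0.5372 -0.2449  0.196 ] dir [-0.083  0.995 -0.051] y -0.291 -0.2
   ends [ 0.5402 -0.283   0.1979] [ 0.5342 -0.2071  0.1933]
side 79 mean [ 0.5376 -0.2477  0.1952] dir [-0.091  0.994 -0.062] y -0.323 -0.202
   ends [ 0.5425 -0.2946  0.1965] [ 0.5342 -0.2059  0.19  ]
```

View pics/lift.png

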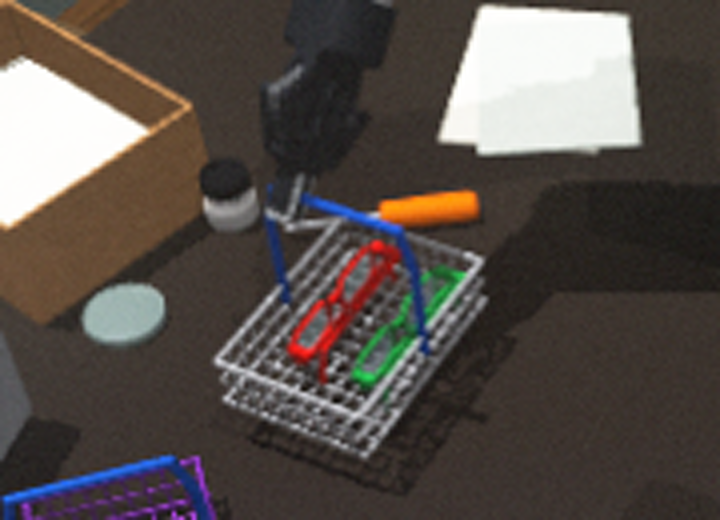

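The basket is lifted with about 3° of sag and weighs about 4.8 N, with both pairs inside. I plan the carry to a point in front of the hook, correcting roll and yaw on the way.

```bash
python3 - <<'E'
from kin import *
p0,r0=now(); d=np.array([-.087,.994,-.056])
off=r0.inv().apply(.04*d)      # bar middle from grasp point, tool axes
np.save("off.npy",off)
r1=R.from_euler("x",3.0,degrees=True)*R.from_euler("z",-2.6,degrees=True)*r0
tgt=lambda m,r:np.array(m)-r.apply(off)
A=(tgt([.455,-.22,.285],r1),r1,12);B=(tgt([.455,.2325,.285],r1),r1,30)
q=np.array(status.get_obs()["q"])
for k in np.linspace(0,1,6):
    q,e=ik(A[0]+k*(B[0]-A[0]),r1,q); print(q.round(2),round(e,4))
for x in(.50,.543): q,e=ik(tgt([x,.2325,.282],r1),r1,q); print(q.round(2),round(e,4))
plan([A,B])
E
```

```text
[-1.18 -0.26  2.14  0.84  1.13 -1.52] 0.0
[-1.05 -0.46  2.28  0.81  1.08 -1.37] 0.0
[-0.84 -0.63  2.37  0.74  1.   -1.14] 0.0
[-0.53 -0.71  2.41  0.58  0.84 -0.8 ] 0.0
[-0.14 -0.65  2.38  0.26  0.65 -0.3 ] 0.0
[ 0.22 -0.48  2.29 -0.18  0.55  0.32] 0.0
[ 0.19 -0.35  2.22 -0.16  0.49  0.28] 0.0
[ 0.17 -0.24  2.14 -0.13  0.46  0.24] 0.0
max 0.34
[[0.13,0.02,-0.34,-0.0,0.0,0.06],[0.13,0.02,-0.34,-0.0,0.0,0.06],[0.13,0.02,-0.34,-0.0,0.0,0.06],[0.13,0.02,-0.34,-0.0,0.0,0.06],[0.13,0.02,-0.34,-0.0,0.0,0.06],[0.13,0.02,-0.34,-0.0,0.0,0.06],[0.13,0.02,-0.34,-0.0,0.0,0.06],[0.13,0.02,-0.34,-0.0,0.0,0.06],[0.13,0.02,-0.34,-0.0,0.0,0.06],[0.13,0.02,-0.34,-0.0,0.0,0.06],[0.13,0.02,-0.34,-0.0,0.0,0.06],[0.13,0.02,-0.34,-0.0,0.0,0.06]]
max 0.5
[[0.5,-0.0,0.03,0.0,0.0,0.0],[0.5,-0.0,0.03,0.0,0.0,0.0],[0.5,-0.0,0.03,0.0,0.0,0.0],[0.5,-0.0,0.03,0.0,0.0,0.0],[0.5,-0.0,0.03,0.0,0.0,0.0],[0.5,-0.0,0.03,0.0,0.0,0.0],[0.5,-0.0,0.03,0.0,0.0,0.0],[0.5,-0.0,0.03,0.0,0.0,0.0],[0.5,-0.0,0.03,0.0,0.0,0.0],[0.5,-0.0,0.03,0.0,0.0,0.0],[0.5,-0.0,0.03,0.0,0.0,0.0],[0.5,-0.0,0.03,0.0,0.0,0.0],[0.5,-0.0,0.03,0.0,0.0,0.0],[0.5,-0.0,0.03,0.0,0.0,0.0],[0.5,-0.0,0.03,0.0,0.0,0.0],[0.5,-0.0,0.03,0.0,0.0,0.0],[0.5,-0.0,0.03,0.0,0.0,0.0],[0.5,-0.0,0.03,0.0,0.0,0.0],[0.5,-0.0,0.03,0.0,0.0,0.0],[0.5,-0.0,0.03,0.0,0.0,0.0],[0.5,-0.0,0.03,0.0,0.0,0.0],[0.5,-0.0,0.03,0.0,0.0,0.0],[0.5,-0.0,0.03,0.0,0.0,0.0],[0.5,-0.0,0.03,0.0,0.0,0.0],[0.5,-0.0,0.03,0.0,0.0,0.0],[0.5,-0.0,0.03,0.0,0.0,0.0],[0.5,-0.0,0.03,0.0,0.0,0.0],[0.5,-0.0,0.03,0.0,0.0,0.0],[0.5,-0.0,0.03,0.0,0.0,0.0],[0.5,-0.0,0.03,0.0,0.0,0.0]]
```

Emit:
{"api": "send_rows", "payload": {
  "commands": [
    [[0.06, 0.01, -0.17, 0, 0, 0.06], [0.13, 0.02, -0.34, 0, 0, 0.06], [0.13, 0.02, -0.34, 0, 0, 0.06], [0.13, 0.02, -0.34, 0, 0, 0.06], [0.13, 0.02, -0.34, 0, 0, 0.06], [0.13, 0.02, -0.34, 0, 0, 0.06]]
  ]
}}

```text
time_s: 15.77
eef_pos: [0.3928, -0.2901, 0.3435]
eef_rot: [0.256, 0.638, 0.668, 0.285]
wrist_force: [0.0, -0.0, -5.7]
opening: 0.065
grasp_force: 58.6
```

Emit:
{"api": "send_rows", "payload": {
  "commands": [
    [[0.13, 0.02, -0.34, 0, 0, 0.06], [0.13, 0.02, -0.34, 0, 0, 0.06], [0.13, 0.02, -0.34, 0, 0, 0.06], [0.13, 0.02, -0.34, 0, 0, 0.06], [0.13, 0.02, -0.34, 0, 0, 0.06], [0.15, 0.02, -0.34, 0, 0, 0.06], [0.3, 0.01, -0.17, 0, 0, 0], [0.4, 0, 0.02, 0, 0, 0]]
  ]
}}

```text
time_s: 16.43
eef_pos: [0.3475, -0.2494, 0.3953]
eef_rot: [0.252, 0.65, 0.656, 0.289]
wrist_force: [1.4, -0.2, -5.7]
opening: 0.07
grasp_force: 58.6
```

Emit:
{"api": "send_rows", "payload": {
  "commands": [
    [[0.5, 0, 0.03, 0, 0, 0], [0.5, 0, 0.03, 0, 0, 0], [0.5, 0, 0.03, 0, 0, 0], [0.5, 0, 0.03, 0, 0, 0], [0.5, 0, 0.03, 0, 0, 0], [0.5, 0, 0.03, 0, 0, 0], [0.5, 0, 0.03, 0, 0, 0], [0.5, 0, 0.03, 0, 0, 0]]
  ]
}}

```text
time_s: 17.1
eef_pos: [0.3492, -0.1279, 0.3944]
eef_rot: [0.25, 0.65, 0.656, 0.289]
wrist_force: [0.2, 1.1, -4.2]
opening: 0.066
grasp_force: 58.5
```

Emit:
{"api": "send_rows", "payload": {
  "commands": [
    [[0.5, 0, 0.03, 0, 0, 0], [0.5, 0, 0.03, 0, 0, 0], [0.5, 0, 0.03, 0, 0, 0], [0.5, 0, 0.03, 0, 0, 0], [0.5, 0, 0.03, 0, 0, 0], [0.5, 0, 0.03, 0, 0, 0], [0.5, 0, 0.03, 0, 0, 0], [0.5, 0, 0.03, 0, 0, 0]]
  ]
}}

```text
time_s: 17.77
eef_pos: [0.3506, -0.0078, 0.3947]
eef_rot: [0.25, 0.65, 0.656, 0.289]
wrist_force: [0.3, 0.2, -3.8]
opening: 0.073
grasp_force: 58.5
```

```bash
python3 - <<'E'
from plan import *
where(); off=np.load("off.npy"); p0,r0=now(); print("barmid",(p0+r0.apply(off+[0,0,G])).round(4))
r1=R.from_euler("x",0,degrees=True)*r0
plan([(np.array([.455,.2325,.285])-r1.apply(off),r1,14)])
E
```

```text
t 17.77 grasp [0.4597 0.0007 0.2853] q [-0.56 -0.69  2.4   0.59  0.85 -0.83] F [ 0.3  0.2 -3.8] open 0.073 gf 58.5
barmid [0.4582 0.0406 0.2852]
max 0.46
[[0.46,-0.01,0.02,0.0,0.0,0.0],[0.46,-0.01,0.02,0.0,0.0,0.0],[0.46,-0.01,0.02,0.0,0.0,0.0],[0.46,-0.01,0.02,0.0,0.0,0.0],[0.46,-0.01,0.02,0.0,0.0,0.0],[0.46,-0.01,0.02,0.0,0.0,0.0],[0.46,-0.01,0.02,0.0,0.0,0.0],[0.46,-0.01,0.02,0.0,0.0,0.0],[0.46,-0.01,0.02,0.0,0.0,0.0],[0.46,-0.01,0.02,0.0,0.0,0.0],[0.46,-0.01,0.02,0.0,0.0,0.0],[0.46,-0.01,0.02,0.0,0.0,0.0],[0.46,-0.01,0.02,0.0,0.0,0.0],[0.46,-0.01,0.02,0.0,0.0,0.0]]
```

Emit:
{"api": "send_rows", "payload": {
  "commands": [
    [[0.46, -0.01, 0.02, 0, 0, 0], [0.46, -0.01, 0.02, 0, 0, 0], [0.46, -0.01, 0.02, 0, 0, 0], [0.46, -0.01, 0.02, 0, 0, 0], [0.46, -0.01, 0.02, 0, 0, 0], [0.46, -0.01, 0.02, 0, 0, 0], [0.46, -0.01, 0.02, 0, 0, 0], [0.46, -0.01, 0.02, 0, 0, 0]]
  ]
}}

```text
time_s: 18.43
eef_pos: [0.3489, 0.1026, 0.3945]
eef_rot: [0.25, 0.65, 0.657, 0.289]
wrist_force: [-0.4, -0.6, -4.8]
opening: 0.063
grasp_force: 58.5
```

Emit:
{"api": "send_rows", "payload": {
  "commands": [
    [[0.46, -0.01, 0.02, 0, 0, 0], [0.46, -0.01, 0.02, 0, 0, 0], [0.46, -0.01, 0.02, 0, 0, 0], [0.46, -0.01, 0.02, 0, 0, 0], [0.46, -0.01, 0.02, 0, 0, 0], [0.35, -0.01, 0.02, 0, 0, 0], [0.15, 0, 0, 0, 0, 0], [0, 0, 0, 0, 0, 0]]
  ]
}}

```text
time_s: 19.1
eef_pos: [0.3477, 0.1865, 0.3944]
eef_rot: [0.25, 0.65, 0.657, 0.288]
wrist_force: [0.0, -0.8, -3.8]
opening: 0.07
grasp_force: 58.5
```

```bash
python3 - <<'E'
from bail import *
where(); off=np.load("off.npy"); p0,r0=now(); print("barmid",(p0+r0.apply(off+[0,0,G])).round(4))
g0=p0+G*r0.as_matrix()[:,2]
p=bail(g0+[-.05,-.03,-.015],g0+[.04,.12,.03])
for c in("top","side"):
    p=imaging.camera(c); uv,w,hsv,ok=allpts(p); h,s,v=hsv.T.astype(int)
    for nm,m in(("seat",box(w,[.5,.22,.225],[.6,.245,.275])),("rod",box(w,[.53,.22,.315],[.56,.245,.385]))):
        q=w[ok&m&(s<90)]
        if len(q): print(c,nm,len(q),q.mean(0).round(4),"lo",q.min(0).round(4),"hi",q.max(0).round(4))
cv2.imwrite("pics/prehook.png",cv2.resize(p["image"][180:320,320:500],None,fx=4,fy=4,interpolation=cv2.INTER_CUBIC))
E
```

```text
t 19.1 grasp [0.4564 0.1949 0.2847] q [ 0.23 -0.47  2.28 -0.2   0.56  0.35] F [ 0.  -0.8 -3.8] open 0.07 gf 58.5
barmid [0.455  0.2349 0.2846]
top 133 mean [0.4546 0.248  0.2889] dir [-0.024  0.998  0.052] y 0.175 0.295
   ends [0.4557 0.1866 0.2843] [0.453  0.2889 0.289 ]
side 123 mean [0.456  0.2517 0.2882] dir [-0.023  1.    -0.022] y 0.176 0.294
   ends [0.4573 0.2007 0.2874] [0.4554 0.29   0.2821]
top seat 37 [0.5391 0.2339 0.2468] lo [0.5199 0.2306 0.2356] hi [0.5551 0.237  0.2649]
top rod 6 [0.5365 0.2328 0.3205] lo [0.5353 0.2293 0.3186] hi [0.5386 0.2377 0.3249]
side seat 48 [0.5404 0.2324 0.2524] lo [0.5211 0.2282 0.2382] hi [0.5617 0.2355 0.275 ]
side rod 48 [0.5437 0.2322 0.3545] lo [0.5334 0.2272 0.317 ] hi [0.5478 0.2351 0.3831]
```

View pics/prehook.png

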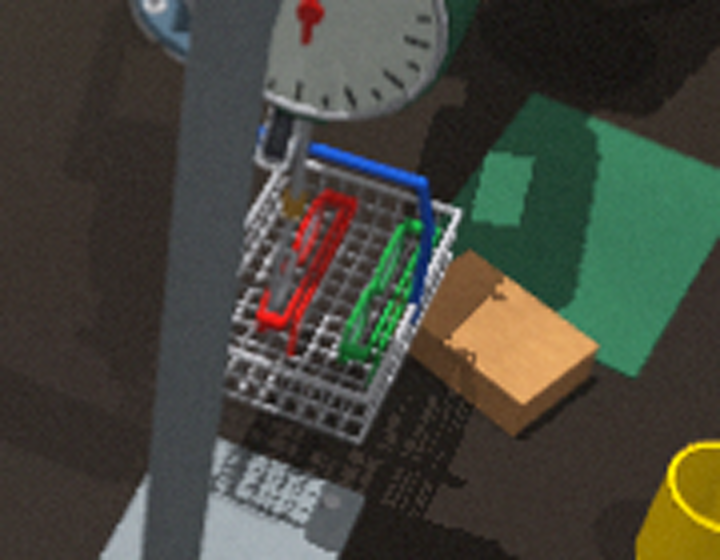

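Bar at z about 0.285, yaw about 1.5°. The hook axis is at about (0.542, 0.233), and its tip (0.52, z 0.262) shows at crop (293,205) just beyond the bar. Next I advance over the tip.

```bash
python3 - <<'E'
from kin import *
off=np.load("off.npy"); p0,r0=now()
g0=p0+G*r0.as_matrix()[:,2]
t=lambda m:np.array(m)-r0.apply(off)
plan([(t([.455,.2335,.280]),r0,2),(t([.542,.2335,.280]),r0,14)])
q=status.get_obs()["q"]
for z in(.28,.222): q,e=ik(t([.542,.2335,z]),r0,q); print(q.round(2),e.round(4))
E
```

```text
max 0.08
[[-0.01,-0.08,0.05,0.0,0.0,0.0],[-0.01,-0.08,0.05,0.0,0.0,0.0]]
max 0.15
[[-0.01,0.15,0.15,0.0,0.0,0.0],[-0.01,0.15,0.15,0.0,0.0,0.0],[-0.01,0.15,0.15,0.0,0.0,0.0],[-0.01,0.15,0.15,0.0,0.0,0.0],[-0.01,0.15,0.15,0.0,0.0,0.0],[-0.01,0.15,0.15,0.0,0.0,0.0],[-0.01,0.15,0.15,0.0,0.0,0.0],[-0.01,0.15,0.15,0.0,0.0,0.0],[-0.01,0.15,0.15,0.0,0.0,0.0],[-0.01,0.15,0.15,0.0,0.0,0.0],[-0.01,0.15,0.15,0.0,0.0,0.0],[-0.01,0.15,0.15,0.0,0.0,0.0],[-0.01,0.15,0.15,0.0,0.0,0.0],[-0.01,0.15,0.15,0.0,0.0,0.0]]
[ 0.17 -0.24  2.14 -0.16  0.46  0.28] 0.0
[ 0.17 -0.14  2.19 -0.23  0.32  0.35] 0.0
```

Emit:
{"api": "send_rows", "payload": {
  "commands": [
    [[-0.01, -0.08, 0.05, 0, 0, 0], [-0.01, -0.08, 0.05, 0, 0, 0], [0, 0.1, 0.1, 0, 0, 0], [-0.01, 0.15, 0.15, 0, 0, 0], [-0.01, 0.15, 0.15, 0, 0, 0], [-0.01, 0.15, 0.15, 0, 0, 0], [-0.01, 0.15, 0.15, 0, 0, 0], [-0.01, 0.15, 0.15, 0, 0, 0]]
  ]
}}

```text
time_s: 19.97
eef_pos: [0.3843, 0.185, 0.3899]
eef_rot: [0.251, 0.65, 0.656, 0.289]
wrist_force: [-1.0, -0.0, -4.0]
opening: 0.072
grasp_force: 58.6
```

Emit:
{"api": "send_rows", "payload": {
  "commands": [
    [[-0.01, 0.15, 0.15, 0, 0, 0], [-0.01, 0.15, 0.15, 0, 0, 0], [-0.01, 0.15, 0.15, 0, 0, 0], [-0.01, 0.15, 0.15, 0, 0, 0], [-0.01, 0.15, 0.15, 0, 0, 0], [-0.01, 0.15, 0.15, 0, 0, 0], [-0.01, 0.1, 0.1, 0, 0, 0], [0, 0, 0, 0, 0, 0]]
  ]
}}

```text
time_s: 20.63
eef_pos: [0.4267, 0.1841, 0.39]
eef_rot: [0.251, 0.65, 0.656, 0.289]
wrist_force: [0.4, 0.6, -4.1]
opening: 0.069
grasp_force: 58.6
```

```bash
python3 - <<'E'
from bail import *
where(); off=np.load("off.npy"); p0,r0=now(); print("barmid",(p0+r0.apply(off+[0,0,G])).round(4))
g0=p0+G*r0.as_matrix()[:,2]
p=bail(g0+[-.05,-.03,-.015],g0+[.04,.12,.03])
for c in("top","side"):
    p=imaging.camera(c); uv,w,hsv,ok=allpts(p); h,s,v=hsv.T.astype(int)
    for nm,m in(("seat",box(w,[.5,.22,.225],[.6,.245,.268])),("rod",box(w,[.53,.22,.315],[.56,.245,.385]))):
        q=w[ok&m&(s<90)]
        if len(q): print(c,nm,len(q),q.mean(0).round(4),"lo",q.min(0).round(4),"hi",q.max(0).round(4))
cv2.imwrite("pics/over.png",cv2.resize(p["image"][210:270,350:440],None,fx=8,fy=8,interpolation=cv2.INTER_CUBIC))
E
```

```text
t 20.63 grasp [0.5359 0.1924 0.2807] q [ 0.17 -0.26  2.15 -0.15  0.47  0.27] F [ 0.4  0.6 -4.1] open 0.069 gf 58.6
barmid [0.5344 0.2323 0.2805]
top 133 mean [0.5339 0.2426 0.2847] dir [-0.028  0.998  0.05 ] y 0.172 0.294
   ends [0.5351 0.1791 0.2793] [0.5321 0.2862 0.2839]
side 124 mean [0.535  0.2537 0.284 ] dir [-0.024  0.996 -0.084] y 0.204 0.294
   ends [0.5356 0.2108 0.2849] [0.5342 0.2891 0.2748]
top seat 27 [0.5369 0.234  0.2499] lo [0.5189 0.2302 0.2376] hi [0.5554 0.2377 0.2655]
top rod 6 [0.5366 0.2329 0.3199] lo [0.5356 0.229  0.3181] hi [0.5382 0.2377 0.3217]
side seat 45 [0.5381 0.2321 0.2501] lo [0.5179 0.2278 0.2376] hi [0.5596 0.2357 0.2672]
side rod 45 [0.5434 0.2327 0.3582] lo [0.5336 0.2293 0.3285] hi [0.5469 0.2354 0.3849]
```

View pics/over.png

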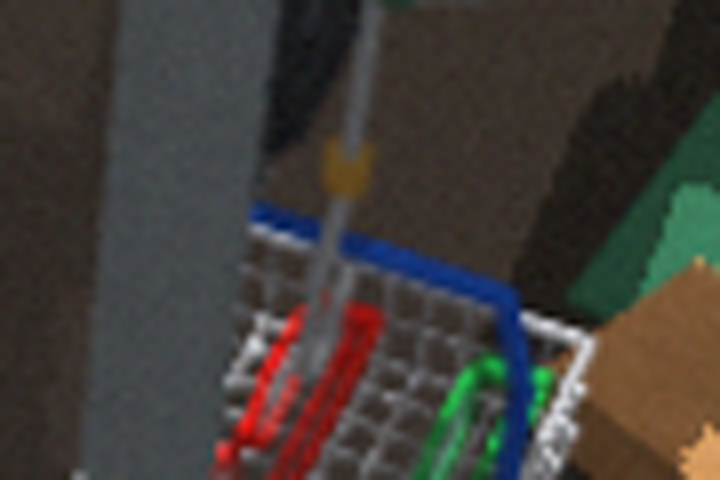

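The bar is past the tip and sits about 6.5 mm short of the hook's axis (rod in the crop at about (330,240), just behind the bar). Nudge forward, then lower.

Emit:
{"api": "send_rows", "payload": {
  "commands": [
    [[0, 0.08, 0.08, 0, 0, 0], [0, 0.08, 0.08, 0, 0, 0], [0, -0.08, 0.08, 0, 0, 0], [0, -0.08, 0.08, 0, 0, 0], [0, -0.08, 0.08, 0, 0, 0], [0, -0.08, 0.08, 0, 0, 0], [0, -0.08, 0.08, 0, 0, 0], [0, 0, 0, 0, 0, 0]]
  ]
}}

```text
time_s: 21.5
eef_pos: [0.4322, 0.1851, 0.3716]
eef_rot: [0.251, 0.65, 0.657, 0.289]
wrist_force: [-0.8, 0.4, -4.7]
opening: 0.069
grasp_force: 58.5
```

```bash
python3 - <<'E'
from bail import *
where(); off=np.load("off.npy"); p0,r0=now(); print("barmid",(p0+r0.apply(off+[0,0,G])).round(4))
E
```

```text
t 21.5 grasp [0.5411 0.1934 0.2621] q [ 0.17 -0.21  2.16 -0.17  0.42  0.29] F [-0.8  0.4 -4.7] open 0.069 gf 58.5
barmid [0.5397 0.2333 0.2619]
```

Emit:
{"api": "send_rows", "payload": {
  "commands": [
    [[0, -0.07, 0.07, 0, 0, 0], [0, -0.07, 0.07, 0, 0, 0], [0, -0.07, 0.07, 0, 0, 0], [0, -0.07, 0.07, 0, 0, 0], [0, -0.06, 0.06, 0, 0, 0], [0, -0.04, 0.04, 0, 0, 0], [0, 0, 0, 0, 0, 0]]
  ]
}}

```text
time_s: 22.08
eef_pos: [0.4324, 0.1859, 0.3562]
eef_rot: [0.251, 0.65, 0.657, 0.289]
wrist_force: [-0.3, -0.0, -3.8]
opening: 0.075
grasp_force: 58.6
```

Emit:
{"api": "send_rows", "payload": {
  "commands": [
    [[0, -0.04, 0.04, 0, 0, 0], [0, -0.04, 0.04, 0, 0, 0], [0, -0.04, 0.04, 0, 0, 0], [0, -0.04, 0.04, 0, 0, 0], [0, -0.04, 0.04, 0, 0, 0], [0, 0, 0, 0, 0, 0]]
  ]
}}

```text
time_s: 22.58
eef_pos: [0.4325, 0.1863, 0.348]
eef_rot: [0.251, 0.65, 0.656, 0.289]
wrist_force: [1.1, -0.3, -3.1]
opening: 0.064
grasp_force: 58.6
```

```bash
cat > look.py <<'E'
from bail import *
def look():
    where(); off=np.load("off.npy"); p0,r0=now(); m=p0+r0.apply(off+[0,0,G]); print("barmid",m.round(4))
    bail(m+[-.05,-.08,-.02],m+[.05,.08,.03])
    F=[]
    for c in("top","side"):
        p=imaging.camera(c); F.append(status.get_obs()["wrist_force"][2]); uv,w,hsv,ok=allpts(p); h,s,v=hsv.T.astype(int)
        q=w[ok&box(w,[.5,.22,.2],[.6,.245,.272])&(s<90)&(v>40)]
        if len(q): print(c,"hook",len(q),q.mean(0).round(4),"lo",q.min(0).round(4),"hi",q.max(0).round(4))
        gold=ok&box(w,[.52,.21,.26],[.57,.255,.36])&(h>12)&(h<32)&(s>110); 
        if gold.sum(): print(c,"gold collar z",w[gold][:,2].mean().round(4),gold.sum())
        spec=[w[ok&box(w,m+[-.1,-.08,-.16],m+[.1,.08,-.09])&k] for k in((((h<8)|(h>172))&(s>120)),((h>45)&(h<85)&(s>120)))]
        print(c,"red",len(spec[0]),spec[0].mean(0).round(3),"green",len(spec[1]),spec[1].mean(0).round(3))
    print("Fz",np.round(F,2))
E
python3 -c "
from look import *
look()"
```

```text
t 22.58 grasp [0.5417 0.1946 0.2387] q [ 0.18 -0.17  2.18 -0.2   0.36  0.33] F [ 1.1 -0.3 -3.1] open 0.064 gf 58.6
barmid [0.5402 0.2345 0.2385]
top 126 mean [0.5398 0.2424 0.242 ] dir [-0.025  0.998  0.054] y 0.172 0.295
   ends [0.5413 0.1777 0.2348] [0.5379 0.2892 0.2401]
side 123 mean [0.541  0.2565 0.2419] dir [-0.021  0.996 -0.089] y 0.204 0.296
   ends [0.542  0.2123 0.2432] [0.5404 0.2918 0.2322]
top hook 33 [0.5395 0.234  0.2461] lo [0.5197 0.2317 0.2318] hi [0.5547 0.2367 0.2616]
top red 20 [0.586 0.224 0.127] green 53 [0.49  0.28  0.129]
side hook 46 [0.5422 0.2321 0.2538] lo [0.5218 0.2285 0.2347] hi [0.5622 0.2354 0.2719]
side gold collar z 0.3235 31
side red 263 [0.518 0.22  0.121] green 229 [0.537 0.277 0.125]
Fz [-4.92 -3.66]
```

Emit:
{"api": "send_rows", "payload": {
  "commands": [
    [[0, -0.04, 0.04, 0, 0, 0], [0, -0.04, 0.04, 0, 0, 0], [0, -0.04, 0.04, 0, 0, 0], [0, -0.04, 0.04, 0, 0, 0], [0, -0.04, 0.04, 0, 0, 0], [0, -0.04, 0.04, 0, 0, 0], [0, -0.03, 0.03, 0, 0, 0], [0, 0, 0, 0, 0, 0]]
  ]
}}

```text
time_s: 23.45
eef_pos: [0.4327, 0.1868, 0.3369]
eef_rot: [0.251, 0.65, 0.656, 0.29]
wrist_force: [0.0, -3.8, -0.5]
opening: 0.07
grasp_force: 58.7
```

```bash
python3 -c "
from look import *
look()"
```

```text
t 23.45 grasp [0.542  0.1951 0.2276] q [ 0.18 -0.15  2.18 -0.23  0.33  0.35] F [ 0.  -3.8 -0.5] open 0.07 gf 58.7
barmid [0.5405 0.235  0.2274]
top 126 mean [0.5398 0.2435 0.2314] dir [-0.025  0.998  0.054] y 0.172 0.299
   ends [0.5416 0.178  0.2245] [0.5382 0.2901 0.2288]
side 126 mean [0.5415 0.2581 0.231 ] dir [-0.028  0.993 -0.117] y 0.205 0.299
   ends [0.5421 0.2138 0.2322] [0.5408 0.2934 0.2192]
top hook 35 [0.5406 0.234  0.2387] lo [0.5197 0.2307 0.2252] hi [0.5578 0.2391 0.2546]
top gold collar z 0.3136 3
top red 25 [0.584 0.226 0.116] green 50 [0.501 0.282 0.119]
side hook 53 [0.5431 0.2323 0.245 ] lo [0.5198 0.2281 0.2259] hi [0.5603 0.2356 0.2712]
side gold collar z 0.313 33
side red 256 [0.521 0.221 0.11 ] green 230 [0.534 0.278 0.114]
Fz [-1.39 -1.73]
```

Emit:
{"api": "send_rows", "payload": {
  "commands": [
    [[-0.02, -0.03, 0.03, 0, 0, 0], [-0.02, -0.03, 0.03, 0, 0, 0], [-0.02, -0.03, 0.03, 0, 0, 0], [0, 0, 0, 0, 0, 0], [0, 0, 0, 0, 0, 0]]
  ]
}}

```text
time_s: 24.07
eef_pos: [0.4327, 0.1853, 0.3331]
eef_rot: [0.251, 0.65, 0.656, 0.29]
wrist_force: [2.0, 1.6, -0.4]
opening: 0.066
grasp_force: 58.6
```

```bash
cat > force.py <<'E'
from look import *
F=[]
for _ in range(8):
    imaging.camera("top"); F.append(np.r_[status.get_obs()["wrist_force"],status.get_obs()["torque"]])
F=np.array(F); print("F mean",F.mean(0).round(2),"sd",F.std(0).round(2))
E
python3 -c "
from force import *
look()"
```

```text
F mean [ 1.86  1.96 -0.15  0.16  0.17  0.13] sd [0.59 0.41 0.31 0.05 0.03 0.03]
t 24.47 grasp [0.5419 0.1936 0.2238] q [ 0.17 -0.14  2.19 -0.22  0.32  0.35] F [ 2.1  2.3 -0.2] open 0.07 gf 58.6
barmid [0.5404 0.2335 0.2236]
top 122 mean [0.5401 0.243  0.2277] dir [-0.026  0.999  0.039] y 0.172 0.296
   ends [0.5411 0.1787 0.2223] [0.5383 0.2892 0.225 ]
side 116 mean [0.5416 0.2567 0.2281] dir [-0.035  0.995 -0.097] y 0.206 0.296
   ends [0.5425 0.2141 0.2286] [0.5408 0.2911 0.2188]
top hook 37 [0.5407 0.2331 0.2339] lo [0.5203 0.2214 0.2186] hi [0.5585 0.237  0.2563]
top gold collar z 0.3121 4
top red 22 [0.584 0.225 0.112] green 54 [0.496 0.28  0.115]
side hook 56 [0.544  0.2323 0.2433] lo [0.5192 0.2281 0.2191] hi [0.5592 0.2351 0.272 ]
side gold collar z 0.3086 30
side red 242 [0.519 0.22  0.107] green 230 [0.534 0.278 0.111]
Fz [-0.61 -0.41]
```

The hook now carries nearly all of the weight (Fz about −0.2 N). I relax the small side forces before letting go.

Emit:
{"api": "send_rows", "payload": {
  "commands": [
    [[0.01, 0.01, 0.02, 0, 0, 0], [0.01, 0.01, 0.02, 0, 0, 0], [0, 0, 0, 0, 0, 0], [0, 0, 0, 0, 0, 0]]
  ]
}}

```text
time_s: 25.0
eef_pos: [0.4337, 0.1858, 0.3322]
eef_rot: [0.251, 0.65, 0.657, 0.289]
wrist_force: [0.4, -0.9, 0.6]
opening: 0.07
grasp_force: 58.8
```

```bash
python3 -c "
from force import *
where()"
```

```text
F mean [-0.33 -0.85 -0.08 -0.17  0.43 -0.08] sd [0.33 0.68 0.21 0.04 0.04 0.03]
t 25.4 grasp [0.5429 0.1941 0.2231] q [ 0.17 -0.14  2.19 -0.23  0.32  0.35] F [-0.4 -2.3  0.1] open 0.068 gf 58.8
```

Emit:
{"api": "send_rows", "payload": {
  "commands": [
    [[0, 0, 0, 0, 0, 0], [0, 0, 0, 0, 0, 0], [0, 0, 0, 0, 0, 0], [0, 0, 0, 0, 0, 0], [0, 0, 0, 0, 0, 0], [0, 0, 0, 0, 0, 0]]
  ],
  "jaw": 0.14
}}

```text
time_s: 25.9
eef_pos: [0.4339, 0.1859, 0.3326]
eef_rot: [0.251, 0.65, 0.656, 0.289]
wrist_force: [1.1, 0.9, -0.7]
opening: 0.136
grasp_force: 0.0
```

```bash
python3 -c "
from force import *
look()"
```

```text
F mean [-0.18  0.19 -0.08 -0.05  0.34  0.01] sd [0.48 0.33 0.39 0.03 0.03 0.02]
t 26.3 grasp [0.543  0.1942 0.2232] q [ 0.17 -0.14  2.19 -0.23  0.32  0.35] F [0.4 0.4 0.2] open 0.143 gf 0.0
barmid [0.5416 0.2341 0.223 ]
top 127 mean [0.5405 0.2397 0.2261] dir [-0.047  0.998  0.052] y 0.168 0.298
   ends [0.5432 0.1751 0.2184] [0.5376 0.2875 0.2242]
side 117 mean [0.5417 0.2557 0.2257] dir [-0.067  0.99  -0.125] y 0.205 0.294
   ends [0.5437 0.2135 0.2274] [0.5396 0.2902 0.2156]
top hook 36 [0.5413 0.234  0.2318] lo [0.5212 0.23   0.2152] hi [0.5577 0.2368 0.255 ]
top gold collar z 0.3105 5
top red 10 [0.59  0.22  0.111] green 30 [0.499 0.276 0.108]
side hook 55 [0.5454 0.2324 0.2439] lo [0.521  0.2283 0.2213] hi [0.5604 0.2357 0.2718]
side gold collar z 0.3065 32
side red 209 [0.514 0.212 0.105] green 228 [0.535 0.27  0.105]
Fz [ 0.3  -0.29]
```

Released and hanging. I open a little more and back out along the tool axis.

Emit:
{"api": "send_rows", "payload": {
  "commands": [
    [[0, 0, 0, 0, 0, 0], [0, 0, 0, 0, 0, 0], [0, 0, -0.1, 0, 0, 0], [0, 0, -0.15, 0, 0, 0], [0, 0, -0.2, 0, 0, 0], [0, 0, -0.3, 0, 0, 0], [0, 0, -0.4, 0, 0, 0], [0, 0, -0.5, 0, 0, 0]]
  ],
  "jaw": 0.4
}}

```text
time_s: 27.17
eef_pos: [0.3983, 0.1831, 0.3677]
eef_rot: [0.251, 0.65, 0.657, 0.289]
wrist_force: [0.3, -0.5, 1.2]
opening: 0.401
grasp_force: 0.0
```

Emit:
{"api": "send_rows", "payload": {
  "commands": [
    [[0, 0, -0.5, 0, 0, 0], [0, 0, -0.5, 0, 0, 0], [0, 0, -0.5, 0, 0, 0], [0, 0, -0.3, 0, 0, 0], [0, 0, 0, 0, 0, 0], [0, 0, 0, 0, 0, 0], [0, 0, 0, 0, 0, 0], [0, 0, 0, 0, 0, 0]]
  ]
}}

```text
time_s: 27.83
eef_pos: [0.3609, 0.1803, 0.4051]
eef_rot: [0.251, 0.65, 0.657, 0.289]
wrist_force: [0.2, 0.1, -0.1]
opening: 0.397
grasp_force: 0.0
```

```bash
cat > hang.py <<'E'
from look import *
def hang():
    where()
    for c in("top","side","side","top"):
        p=imaging.camera(c); uv,w,hsv,ok=allpts(p); h,s,v=hsv.T.astype(int)
        b=w[ok&box(w,[.5,.15,.205],[.6,.32,.25])&(h>100)&(h<130)&(s>100)]
        rim=w[ok&box(w,[.42,.13,.06],[.66,.33,.15])&(s<70)&(v>90)]
        red=w[ok&box(w,[.42,.13,.06],[.66,.33,.14])&((h<8)|(h>172))&(s>120)]; gr=w[ok&box(w,[.42,.13,.06],[.66,.33,.14])&(h>45)&(h<85)&(s>120)]
        gold=w[ok&box(w,[.52,.21,.26],[.57,.255,.36])&(h>12)&(h<32)&(s>110)]
        print(round(status.get_obs()["time_s"],2),c,"bar",len(b),b.mean(0).round(4),"rim",len(rim),rect(rim[:,:2]),"red",len(red),red.mean(0).round(4),"green",len(gr),gr.mean(0).round(4),"gold",len(gold),gold.mean(0).round(4))
        t=rim[rim[:,2]>rim[:,2].max()-.03]
        A=np.c_[t[:,:2]-t[:,:2].mean(0),np.ones(len(t))]; print("   upper rim slope",np.linalg.lstsq(A,t[:,2],rcond=None)[0].round(3),"z",rim[:,2].max().round(3))
E
python3 -c "
from hang import *
hang()"
```

```text
t 27.83 grasp [0.4699 0.1885 0.2957] q [ 0.2  -0.46  2.26 -0.16  0.57  0.29] F [ 0.2  0.1 -0.1] open 0.397 gf 0.0
27.88 top bar 159 [0.541  0.2344 0.2267] rim 949 (array([542.4, 233.8]), array([191. , 133.3]), 2.98) red 155 [0.5446 0.2129 0.1082] green 33 [0.4762 0.2704 0.1118] gold 6 [0.5376 0.2318 0.3096]
   upper rim slope [ 0.001 -0.024  0.116] z 0.127
27.93 side bar 113 [0.5415 0.256  0.2258] rim 683 (array([542.4, 230.7]), array([192.1, 134. ]), 3.66) red 231 [0.5148 0.2144 0.1052] green 226 [0.533  0.272  0.1063] gold 30 [0.5458 0.2331 0.3078]
   upper rim slope [-0.015  0.009  0.115] z 0.126
27.98 side bar 117 [0.5417 0.2554 0.226 ] rim 694 (array([542.9, 231. ]), array([190.9, 133. ]), 3.25) red 223 [0.514  0.2141 0.1058] green 230 [0.533  0.2716 0.1063] gold 30 [0.5463 0.2332 0.3083]
   upper rim slope [-0.017  0.003  0.115] z 0.126
28.03 top bar 161 [0.541  0.2346 0.2263] rim 935 (array([542.7, 232.7]), array([189.6, 134.4]), 3.78) red 152 [0.5473 0.2123 0.108 ] green 45 [0.4856 0.2702 0.1118] gold 5 [0.5376 0.2318 0.311 ]
   upper rim slope [ 0.008 -0.02   0.12 ] z 0.137
```

The basket hangs level. I back off further, let it settle and check that it is still.

Emit:
{"api": "send_rows", "payload": {
  "commands": [
    [[0, 0, -0.4, 0, 0, 0], [0, 0, -0.4, 0, 0, 0], [0, 0, 0, 0, 0, 0], [0, 0, 0, 0, 0, 0], [0, 0, 0, 0, 0, 0], [0, 0, 0, 0, 0, 0], [0, 0, 0, 0, 0, 0], [0, 0, 0, 0, 0, 0]]
  ]
}}

```text
time_s: 28.7
eef_pos: [0.344, 0.179, 0.4221]
eef_rot: [0.251, 0.65, 0.657, 0.289]
wrist_force: [0.3, -0.9, 0.4]
opening: 0.399
grasp_force: 0.0
```

Emit:
{"api": "send_rows", "payload": {
  "commands": [
    [[0, 0, 0, 0, 0, 0], [0, 0, 0, 0, 0, 0], [0, 0, 0, 0, 0, 0], [0, 0, 0, 0, 0, 0], [0, 0, 0, 0, 0, 0], [0, 0, 0, 0, 0, 0], [0, 0, 0, 0, 0, 0], [0, 0, 0, 0, 0, 0]]
  ]
}}

```text
time_s: 29.37
eef_pos: [0.3438, 0.1791, 0.4226]
eef_rot: [0.251, 0.65, 0.656, 0.289]
wrist_force: [0.1, 0.5, 0.5]
opening: 0.402
grasp_force: 0.0
```

Emit:
{"api": "send_rows", "payload": {
  "commands": [
    [[0, 0, 0, 0, 0, 0], [0, 0, 0, 0, 0, 0], [0, 0, 0, 0, 0, 0], [0, 0, 0, 0, 0, 0], [0, 0, 0, 0, 0, 0], [0, 0, 0, 0, 0, 0], [0, 0, 0, 0, 0, 0], [0, 0, 0, 0, 0, 0]]
  ]
}}

```text
time_s: 30.03
eef_pos: [0.3438, 0.1791, 0.4226]
eef_rot: [0.251, 0.65, 0.656, 0.289]
wrist_force: [-0.9, -0.5, -0.5]
opening: 0.4
grasp_force: 0.0
```

```bash
python3 -c "
from hang import *
hang();hang()"
```

```text
t 30.03 grasp [0.453  0.1874 0.3133] q [ 0.21 -0.54  2.26 -0.16  0.64  0.29] F [-0.9 -0.5 -0.5] open 0.4 gf 0.0
30.08 top bar 162 [0.5412 0.2329 0.2262] rim 925 (array([542.9, 232.7]), array([191.2, 135.1]), 3.81) red 189 [0.5396 0.212  0.1082] green 44 [0.4783 0.2706 0.1106] gold 4 [0.5379 0.2315 0.3115]
   upper rim slope [ 0.009 -0.006  0.12 ] z 0.14
30.13 side bar 114 [0.5417 0.2552 0.2263] rim 710 (array([541.4, 230.7]), array([192.9, 132.9]), 3.68) red 226 [0.5145 0.2141 0.1057] green 230 [0.5336 0.2716 0.1065] gold 31 [0.5454 0.2328 0.3078]
   upper rim slope [-0.007  0.024  0.116] z 0.127
30.18 side bar 117 [0.5416 0.2556 0.2257] rim 709 (array([542.2, 230.2]), array([192.8, 133.6]), 3.49) red 223 [0.5145 0.2142 0.106 ] green 237 [0.5336 0.2716 0.106 ] gold 31 [0.5457 0.2328 0.3081]
   upper rim slope [-0.014  0.009  0.115] z 0.125
30.23 top bar 161 [0.541  0.2331 0.2268] rim 986 (array([543.2, 232.7]), array([189.9, 135.9]), 2.54) red 188 [0.5392 0.2118 0.1081] green 51 [0.4896 0.2712 0.1112] gold 4 [0.5373 0.2326 0.3114]
   upper rim slope [ 0.008 -0.015  0.12 ] z 0.142
t 3
[... 397 characters left out ...]
 rim 708 (array([542.7, 230.2]), array([193.8, 133. ]), 3.18) red 226 [0.5151 0.2142 0.1059] green 228 [0.5339 0.2715 0.1064] gold 30 [0.5457 0.233  0.3078]
   upper rim slope [-0.008  0.013  0.114] z 0.125
30.38 side bar 115 [0.5419 0.2552 0.2262] rim 706 (array([543.3, 230.2]), array([191.5, 133.5]), 3.38) red 222 [0.5145 0.214  0.1057] green 223 [0.5339 0.2714 0.1061] gold 30 [0.5454 0.2329 0.3074]
   upper rim slope [-0.012  0.007  0.115] z 0.126
30.43 top bar 158 [0.541  0.233  0.2269] rim 1023 (array([542.5, 232.5]), array([189.2, 135.4]), 3.84) red 185 [0.5394 0.2122 0.1086] green 46 [0.4902 0.2712 0.1116] gold 5 [0.5373 0.2316 0.3121]
   upper rim slope [ 0.009 -0.014  0.121] z 0.144
```

The basket is at rest, level, in the hook, with both pairs inside and the hand clear, so I hand in.

```bash
python3 -c "
from bench import ctrl
print(ctrl.hand_in())"
```

```text
the job is handed in; nothing more can be done
None
```

The red pair is in the basket beside the green pair, and the basket hangs level and still on the scale hook with the hand clear; I handed the job in at about 30 s of the 69 s allowed, and no verdict came back.

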